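Slide two glued wall halves into the glue press and lower its board

TASK

The two freshly laminated halves of the model shed's front wall have to dry flat in the glue press. Slide them along the bench, without lifting them off it, in under the raised pressing board until both lie fully home against the back rail, the left half on the left and the right half on the right as you face the press, roof ridge towards the back, straight seam edges together in the middle. Then lower the pressing board flat onto them, and leave the roll of tape, the paint jar, the cup and the little carton where they are.

Things in the scene. Friction and masses are not known exactly. Their poses are not given: they have to be found in the camera images.
- left_half_mid (a point): Middle, half-way up, of the left half of a model shed front: flat board of two wooden plies, 100x84x8 mm, about 90 g, boarded face up. x to the roof ridge, z up. Straight bottom edge at x=-50 mm, straight seam edge at y=-42. Outer edge at y=+42 only from x=-50 to +12; thence the roof slope to (+50,-5), then a 37 mm ridge edge to the seam. Corners eased 3 to 6 mm. The other half is its mirror image.
- right_half_mid (a point): Middle, half-way up, of the right half of a model shed front: flat board of two wooden plies, 100x84x8 mm, about 90 g, boarded face up. x to the roof ridge, z up. Straight bottom edge at x=-50 mm, straight seam edge at y=+42. Outer edge at y=-42 only from x=-50 to +12; thence the roof slope to (+50,+5), then a 37 mm ridge edge to the seam. Corners eased 3 to 6 mm. The other half is its mirror image.
- left_half_bar (a point): Middle of the bar that parts the left half's window, 16 mm from half_mid along -x; axes as half_mid. The bar runs along x, 10 mm wide (y), 40 mm long, 8 mm thick; on each side of it is an opening right through to the bench, 26 mm across (y) by 40 mm (x). It can be pinched from above.
- right_half_bar (a point): Middle of the bar that parts the right half's window, 16 mm from half_mid along -x; axes as half_mid. The bar runs along x, 10 mm wide (y), 40 mm long, 8 mm thick; on each side of it is an opening right through to the bench, 26 mm across (y) by 40 mm (x). It can be pinched from above.
- left_half_seam (a point): Middle of the left half's seam edge: 42 mm from left_half_mid along -y, 4 mm above its underside.
- right_half_seam (a point): Middle of the right half's seam edge: 42 mm from right_half_mid along +y, 4 mm above its underside.
- press: Glue press: low U-shaped wooden frame screwed to the bench, open towards the robot, bare bench inside. Origin on the bench, amid the back rail's inner face; x to the back, y left. Side rails' inner faces at y=+-86 mm: 4 mm play in all for two 84 mm halves. Rails 14 mm high, 12 wide (back 34). Side rails reach forward to x=-118 mm, flaring 6 mm outwards over the last 18 mm.
- left_place (a point): Where left_half_mid is when the left half is home: 50 mm before the back rail, 43 mm left of the press's middle, 4 mm above the bench; axes as the press.
- right_place (a point): Where right_half_mid is when the right half is home: 50 mm before the back rail, 43 mm right of the press's middle, 4 mm above the bench; axes as the press.
- press_board (a joint): Angle of the pressing board: 0 = shut, cork underside 8 mm above the bench (on the halves); grows as its front rises, at most 0.80. Starts at 0.66 to 0.79. Stiff hinge: stays where left; 1 to 4 N down on the handle lowers it. Pin along y at x=12 mm of the press, 20.5 mm up. Board 166 mm wide, 15 thick, front edge 120 mm from the pin; raised, it overhangs the places of the halves.
- board_handle (a point): Middle of the pressing board's handle, a dark wooden bar 15 mm thick, 116 mm long along y, held 28 mm before the board's front edge: 148 mm from the hinge pin, and 3.4 mm below the pin's level when shut. Moves with the board; about 105 to 125 mm up when raised, 17 mm up when shut.
- paint_jar_mid (a point): Bystander, not to be moved: middle (30 mm up) of a standing jar of paint, 39 mm across, 60 mm high.
- tape_roll_mid (a point): Bystander, not to be moved: middle (7 mm up) of a small roll of masking tape lying flat, 56 mm across, 15 mm high.
- small_cup_mid (a point): Bystander, not to be moved: middle (22 mm up) of a small steel cup, 45 mm across, 45 mm high.
- tip_box_mid (a point): Bystander, not to be moved: middle (26 mm up) of a little carton, 45 (x) by 58 (y) mm, 52 mm high, beside the press.
- magnifier_lamp: Desk magnifier that stays where it is. Its round head hangs over the bench: a disc 150 mm across centred 20 mm nearer the robot (-x) and 174 mm to the right (-y) of this origin, underside 180 mm above the bench; keep the gripper and wrist clear of it.

How it is judged:
On the way:
1. Both halves lie home under the raised board (x of left_half_mid in the frame of left_place between -0.005 and 0.003 m and y of left_half_mid in the frame of left_place between -0.005 and 0.005 m and height (world z) of each of left_half_mid, right_half_mid below 0.008 m and angle between each of left_half_mid, right_half_mid's own z axis and vertical below 0.06 rad and angle between the x axis of left_half_mid and the x axis of left_place, either way round below 0.05 rad and x of right_half_mid in the frame of right_place between -0.005 and 0.003 m and y of right_half_mid in the frame of right_place between -0.005 and 0.005 m and angle between the x axis of right_half_mid and the x axis of right_place, either way round below 0.05 rad and distance between left_half_seam and right_half_seam below 0.0075 m and value of joint press_board above 0.45 rad), for 0.2 s.
At the end, for the whole second after the job is handed in: Each half flat on the bench in its own place: within 5 mm of home along and across, square within 3 degrees, seam edge middles within 7.5 mm of one another (so ridge to the back); pressing board down to less than 0.04 rad; halves at rest (x of left_half_mid in the frame of left_place between -0.005 and 0.003 m and y of left_half_mid in the frame of left_place between -0.005 and 0.005 m and height (world z) of each of left_half_mid, right_half_mid below 0.008 m and angle between each of left_half_mid, right_half_mid's own z axis and vertical below 0.06 rad and angle between the x axis of left_half_mid and the x axis of left_place, either way round below 0.05 rad and x of right_half_mid in the frame of right_place between -0.005 and 0.003 m and y of right_half_mid in the frame of right_place between -0.005 and 0.005 m and angle between the x axis of right_half_mid and the x axis of right_place, either way round below 0.05 rad and distance between left_half_seam and right_half_seam below 0.0075 m and value of joint press_board below 0.04 rad and linear speed of each of left_half, right_half below 0.01 m/s); the robot touches nothing.
It fails at once if A half was lifted off the bench (middle more than 25 mm up, or tipped by more than 20 degrees) (height (world z) of any of left_half_mid, right_half_mid above 0.029 m or angle between any of left_half_mid, right_half_mid's own z axis and vertical above 0.35 rad).
It fails at once if A bystander was moved by more than 20 mm or toppled (distance of any of tape_roll_mid, paint_jar_mid, small_cup_mid, tip_box_mid from where it was at the start of the episode above 0.02 m or angle between any of tape_roll_mid, paint_jar_mid, small_cup_mid, tip_box_mid's own z axis and vertical above 0.5 rad).
It also fails if it takes over 72 s, if anything falls off the work surface, if the arm or the gripper's body presses on something with over 40 N, if the wrist force passes 120 N, or if a joint passes its speed limit or range.

ROBOT

A 6-joint arm with a two-finger parallel gripper is mounted at the origin on a cart in front of the work surface, level with it; the furniture and walls round the work are solid. World frame = base frame: x ahead of the robot, y to its left, z up, the work surface at z = 0. Lengths are in m, angles in rad, forces in N, time in s.
With the tool pointing down it reaches from about 0.3 to 0.875 m from the base axis. Payload 6.4 kg.
Tool frame: the origin (TCP) lies between the finger pads; the fingertips stand tip_extent ahead of it and the grasp point (between the pads) lies 5 mm behind it (tip_extent is the distance from the TCP to the fingertips, in m); z points along the fingers, y is the direction in which the jaws open and shut (so a half turn about z gives the same grasp; the last joint's range is limited). The gripper opens to 85 mm and grips with 20 to 120 N. Pads are 22 mm wide; open, the fingers measure 114 mm over their backs; the gripper's body (76 mm by 85 mm) begins 54 mm behind the grasp point. The pads swing forward as they close: fully open they stand 13 mm farther back than shut.
Start: joints at [-1.333, 0.181, 1.607, -0, 1.354, -0.206], TCP at [0.247, -0.519, 0.245] pointing down, gripper open.
Joint ranges: [-2.99, 2.99], [-0.89, 2.07], [0.3, 2.58], [-1.14, 4.28], [0, 2.63], [-3.12, 3.12]. Speed limits (rad/s): [2.57, 2.57, 3.01, 3.14, 3.14, 3.14].

INTERFACE

Orientations are given as a unit quaternion [w, x, y, z].
In Python, from bench import * gives the robot as it stands.
- The arm moves only by the shell command python3 -m jog 'ROWS'. ROWS is JSON, a list of rows, each a list of 3 entries, a list of its own where there are three numbers: the shift along the tool's x, y, z in mm, then the turn, a rotation vector about the tool's x, y, z in rad, then the opening, from 0 (shut) to 1 (fully open). A call has 1 to 20 rows; each row is the pose to reach, as a shift and turn from the pose measured when the call began, along the tool's axes at that moment; what a row does not reach only later rows make up. A row lasts 1/12 s, in which the tool goes at most 41.7 mm and 7.16 degrees, less where a joint would pass 70% of its speed; a pose out of reach is approached as far as the arm can. A call with a gripper value outside its range is refused whole. The fingers move at their own pace and stop on an object; the grip force is fixed at half the most. Time passes only in rows, so rows that repeat a pose let the fingers close. It gives the time, the measured TCP pose, the force and the opening at its end, in the units of the state.
- get_obs(): the state, without advancing time (a new reading comes with each control period).
- camera(name): name is "scene" or "top" or "wrist"; returns (picture, depth): 420x560x3 uint8, red, green, blue; 420x560 float32, m along the optical axis (not along the pixel's ray), 0 where there is no reading.
- get_calibration(name): a dict with "fx", "fy", "cx", "cy" (pixels), "world_from_camera" (4x4, takes a point from camera to world coordinates). Camera axes: x right, y down, z forward; pixel columns grow to the right and rows downward; lengths in m; the calibration is good to about 2 mm. The wrist camera is an equidistant fisheye: a pixel r from the principal point sees the ray r / f radians off the axis. A picture is of the moment at which its call begins: read the wrist's pose just before it. get_calibration takes no time and is no camera call; for the wrist camera it gives the pose at the moment of the call.
- hand_in(): hands the job in, once; it reports no verdict.
The state is a dict: "time_s": time; "q": joint angles; "dq": joint speeds; "joint_efforts": joint torques, N m; "eef_pos": TCP position; "eef_rot": TCP orientation; "wrist_force": force on the tool from outside, world axes, zero at the start; "torque": the same for the moment, N m; "opening": opening from 0.0 (shut) to 1.0 (fully open).
Only numpy, scipy, OpenCV 4.12 (cv2) and the standard library are available. Lean on these libraries where they do the work, as an engineer would, in place of code of your own. Each camera call takes 0.05 s, during which the arm holds its last target.

## Working session

There is one attempt and no reset: what is moved stays moved. The work goes in short steps, Python scripts to look and compute and a shell command to move; the robot and the scene stay as the last step left them, time stands still between calls to the robot, and variables do not carry over. Pictures are saved under pics/ and viewed, and the job is handed in when it is done.

```bash
ls; mkdir -p pics; cat > h.py <<'E'
from bench import *
import numpy as np, cv2
from scipy.spatial.transform import Rotation as R
def rot(o=None):
    o=o or get_obs(); q=o["eef_rot"]; return R.from_quat([q[1],q[2],q[3],q[0]])
def save(name,img): cv2.imwrite("pics/"+name+".png",img[:,:,::-1])
def pt(cal,d,u,v,z=None):
    M=np.array(cal["world_from_camera"]); r=np.array([(u-cal["cx"])/cal["fx"],(v-cal["cy"])/cal["fy"],1])
    if z is None: return M[:3,:3]@(r*d[int(v),int(u)])+M[:3,3]
    w=M[:3,:3]@r; t=(z-M[2,3])/w[2]; return M[:3,3]+t*w
E
python3 - <<'E'
from h import *
o=get_obs();print(o)
for n in("scene","top","wrist"):
    p,d=camera(n);c=get_calibration(n);save(n+"0",p);np.savez("pics/%s0.npz"%n,p=p,d=d);print(n,c)
import pickle
pickle.dump({n:get_calibration(n) for n in("scene","top")},open("cal.pkl","wb"))
E
```

```text
pics
{'time_s': 0.0, 'q': array([-1.33330239e+00,  1.81542884e-01,  1.60800328e+00, -2.04095200e-05,
        1.35378193e+00, -2.06315819e-01]), 'dq': array([ 0.00074583,  0.00164429, -0.0008147 ,  0.00140212, -0.00057739,
       -0.00131016]), 'joint_efforts': array([-7.55452379e-05, -4.44876480e+01, -3.51334333e+01, -2.39293540e-04,
        9.40700993e-03,  4.19081277e-05]), 'eef_pos': array([ 0.24677184, -0.51877589,  0.24438537]), 'eef_rot': array([-8.67462052e-04,  9.75479126e-01,  2.20090260e-01, -2.34887162e-05]), 'wrist_force': array([ 0.25053651, -0.48140269, -0.44931429]), 'torque': array([-0.05040085,  0.01681291, -0.03266943]), 'opening': 0.9997535626753113}
scene {'fx': 516.1684988818885, 'fy': 516.1684988818885, 'cx': 283.720721980698, 'cy': 207.53559915909062, 'world_from_camera': array([[ 0.8462584 , -0.2162791 ,  0.48689843, -0.13695803],
       [-0.53242036, -0.37654216,  0.7581191 , -1.19845376],
       [ 0.01937247, -0.90079929, -0.43380336,  0.60835971],
       [ 0.        ,  0.        ,  0.        ,  1.        ]])}
top {'fx': 385.42109889590637, 'fy': 385.42109889590637, 'cx': 275.68403668224687, 'cy': 207.59880904445825, 'world_from_camera': array([[ 2.38046100e-02, -9.97040861e-01,  7.30948868e-02,
         4.14157100e-01],
       [-9.99715299e-01, -2.38601977e-02,  1.12740050e-04,
        -2.25213650e-01],
       [ 1.63165201e-03, -7.30767603e-02, -9.97324985e-01,
         9.51462446e-01],
       [ 0.00000000e+00,  0.00000000e+00,  0.00000000e+00,
         1.00000000e+00]])}
wrist {'fx': 325.19226210127806, 'fy': 325.19226210127806, 'cx': 278.5901225705401, 'cy': 210.69853993388062, 'world_from_camera': array([[ 0.42890171, -0.85290656, -0.29764697,  0.32192668],
       [-0.90334842, -0.40576137, -0.13899403, -0.48278417],
       [-0.00222472,  0.32849369, -0.94450354,  0.37316255],
       [ 0.        ,  0.        ,  0.        ,  1.        ]])}
```

View pics/scene0.png

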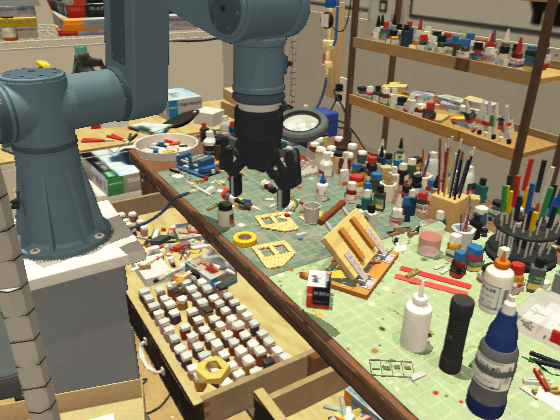

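View pics/top0.png

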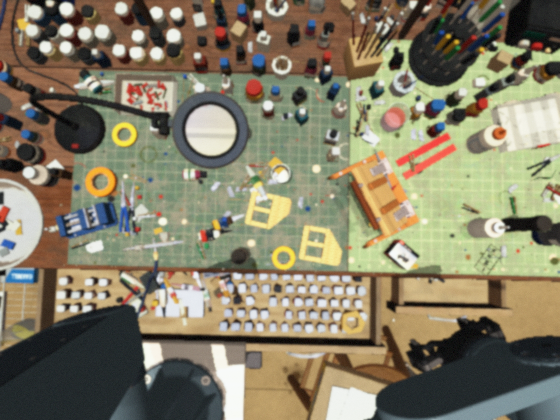

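View pics/wrist0.png

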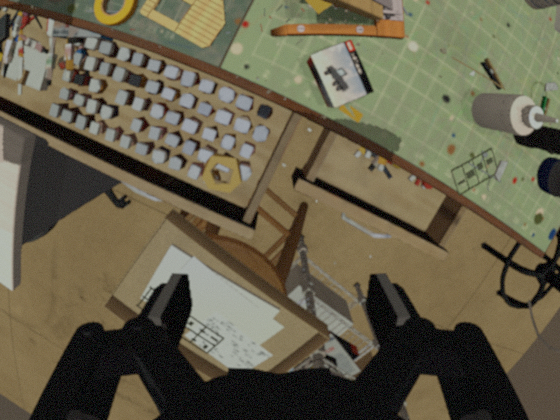

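```bash
python3 - <<'E'
from h import *
p=np.load("pics/top0.npz")["p"]
save("topc",cv2.resize(p[120:285,215:430],None,fx=3.6,fy=3.6,interpolation=cv2.INTER_CUBIC))
p=np.load("pics/scene0.npz")["p"]
save("scc",cv2.resize(p[165:325,205:415],None,fx=3.7,fy=3.7,interpolation=cv2.INTER_CUBIC))
E
```

```text
(no output)
```

View pics/topc.png

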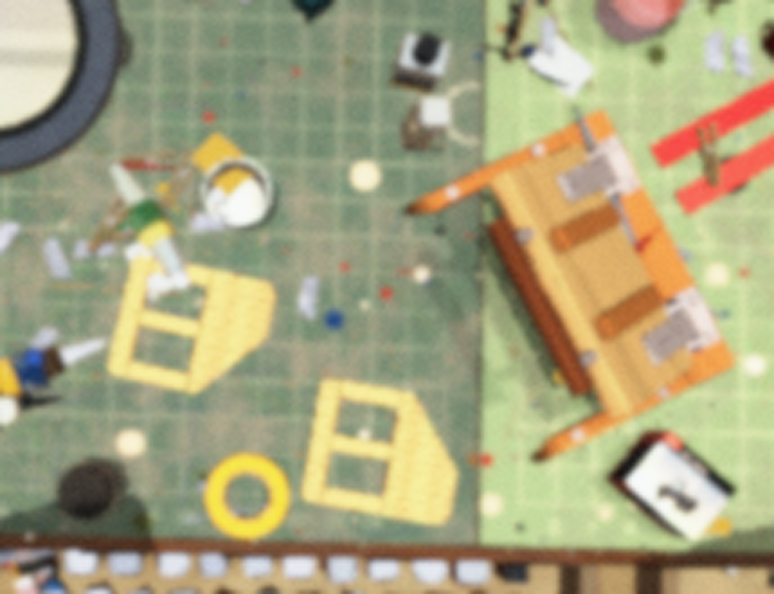

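View pics/scc.png

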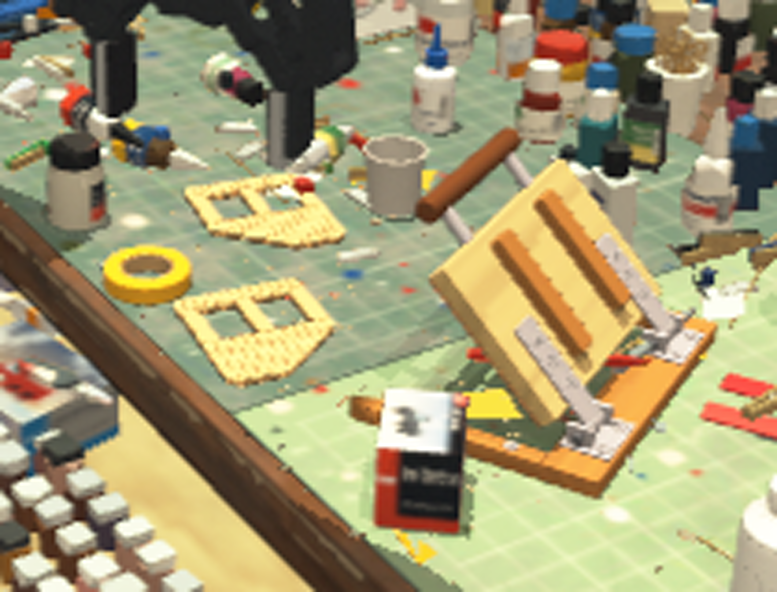

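```bash
cat >> h.py <<'E'
def half_model(side):
    # left; mirrored for right
    o=np.array([(-50,-42),(-50,42),(12,42),(50,-5),(50,-42)],float)/1000
    w1=np.array([(-36,5),(-36,31),(4,31),(4,5)],float)/1000
    w2=w1*[1,-1]
    s=1 if side=="L" else -1
    return [a*[1,s] for a in (o,w1,w2)]
def proj(cal,P):
    M=np.linalg.inv(np.array(cal["world_from_camera"])); X=P@M[:3,:3].T+M[:3,3]
    return np.c_[cal["fx"]*X[:,0]/X[:,2]+cal["cx"],cal["fy"]*X[:,1]/X[:,2]+cal["cy"]]
def place(poly,x,y,yaw,z):
    c,s=np.cos(yaw),np.sin(yaw); return np.c_[x+c*poly[:,0]-s*poly[:,1],y+s*poly[:,0]+c*poly[:,1],np.full(len(poly),z)]
def fit_half(cal,img,side,x0,fac=4,projf=None):
    from scipy.optimize import minimize
    hsv=cv2.cvtColor(img[:,:,::-1],cv2.COLOR_BGR2HSV)
    projf=projf or (lambda P:proj(cal,P))
    c=projf(np.array([[x0[0],x0[1],.008]]))[0]; r=40
    u0,v0=int(c[0])-r,int(c[1])-r
    crop=img[v0:v0+2*r,u0:u0+2*r]
    big=cv2.resize(crop,None,fx=fac,fy=fac,interpolation=cv2.INTER_CUBIC)
    h=cv2.cvtColor(big[:,:,::-1],cv2.COLOR_BGR2HSV)
    m=((h[...,0]>14)&(h[...,0]<32)&(h[...,1]>85)&(h[...,2]>140)).astype(np.float32)
    mod=half_model(side)
    def rend(q):
        out=np.zeros(m.shape,np.uint8)
        for i,a in enumerate(mod):
            uv=(projf(place(a,*q,.008))-[u0,v0]+.5)*fac-.5
            cv2.fillPoly(out,[np.round(uv*16).astype(np.int32)],0 if i else 1,shift=4)
        return out
    def cost(q): 
        r_=rend(q); return 1-(r_*m).sum()/np.maximum(r_,m).sum()
    best=None
    for dy in(-.15,0,.15):
        s=minimize(cost,[x0[0],x0[1],x0[2]+dy],method="Nelder-Mead",options=dict(initial_simplex=np.array([x0[0],x0[1],x0[2]+dy])+np.array([[0,0,0],[.006,0,0],[0,.006,0],[0,0,.1]])))
        if best is None or s.fun<best.fun: best=s
    vis=big.copy(); e=cv2.Canny(rend(best.x)*255,50,100); vis[e>0]=[255,0,0]
    return best.x,best.fun,vis,m
E
python3 - <<'E'
from h import *
import pickle
cal=pickle.load(open("cal.pkl","rb"))["top"]
z=np.load("pics/top0.npz");p,d=z["p"],z["d"]
f=lambda a,b:(215+(a+.5)/3.6-.5,120+(b+.5)/3.6-.5)
for n,a,b,zz in [("R",190,325,.008),("L",380,455,.008),("Lr front",412,208,.014),("Lr back",605,112,.014),("Rr front",540,458,.014),("Rback",735,362,.014),("jar",78,485,.06),("tape",247,495,.015),("cup",237,192,.045),("carton",672,487,.052)]:
    print(n,pt(cal,d,*f(a,b),z=zz).round(4), pt(cal,d,*f(a,b)).round(3))
vs=[]
for s,a,b in(("L",380,455),("R",190,325)):
    x=pt(cal,d,*f(a,b),z=.008)
    q,c,v,m=fit_half(cal,p,s,[x[0],x[1],-1.75]); print(s,q.round(4),np.degrees(q[2]),c); vs+=[v]
save("fit",np.hstack(vs))
E
```

```text
R [ 0.4771 -0.205   0.008 ] [ 0.477 -0.205  0.009]
L [ 0.392  -0.3358  0.008 ] [ 0.392 -0.336  0.009]
Lr front [ 0.5602 -0.3543  0.014 ] [ 0.56  -0.354  0.015]
Lr back [ 0.6297 -0.4856  0.014 ] [ 0.63  -0.486  0.014]
Rr front [ 0.3927 -0.4427  0.014 ] [ 0.393 -0.442  0.017]
Rback [ 0.4605 -0.5742  0.014 ] [ 0.46  -0.573  0.017]
jar [ 0.3696 -0.1372  0.06  ] [ 0.37  -0.137  0.06 ]
tape [ 0.3634 -0.2462  0.015 ] [ 0.363 -0.246  0.002]
cup [ 0.5633 -0.2345  0.045 ] [ 0.568 -0.235  0.014]
carton [ 0.377  -0.5191  0.052 ] [ 0.377 -0.519  0.052]
L [ 0.3944 -0.3388 -1.7227] -98.70610049828785 0.45156484842300415
R [ 0.4746 -0.2063 -1.7724] -101.55140267989147 0.32607829570770264
```

View pics/fit.png

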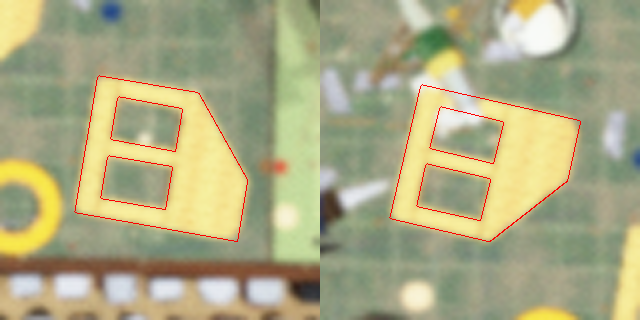

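```bash
python3 - <<'E'
import bench; print([ (k, getattr(bench,k)) for k in dir(bench) if not k.startswith('__')])
from h import *
import pickle
cal=pickle.load(open("cal.pkl","rb"))["top"]
print(pt(cal,None,211,130,z=.19))
r=rot(); w=np.array([.3968,-.3230,.24])-get_obs()["eef_pos"]
print(r.inv().apply(w)*1000, r.as_matrix())
E
```

```text
[('MotionError', <class 'bench.MotionError'>), ('camera', <function make.<locals>.drawn_camera at 0x7fb9b5348180>), ('get_calibration', <function make.<locals>.<lambda> at 0x7fb9b5348720>), ('get_obs', <function make.<locals>.<lambda> at 0x7fb9b5348680>), ('hand_in', <function connect.<locals>.done at 0x7fb9b52bb7e0>), ('tip_extent', 0.014)]
[ 0.62320721 -0.09142259  0.19      ]
[ 219.5837716  -112.52216526    4.81306815] [[ 9.03128896e-01  4.29369415e-01 -3.19403301e-04]
 [ 4.29369447e-01 -9.03127988e-01  1.30986826e-03]
 [ 2.73955309e-04 -1.32012190e-03 -9.99999091e-01]]
```

```bash
python3 -m jog '[[[35,-18,0],[0,0,-0.11],0.6],[[70,-36,0],[0,0,-0.22],0.5],[[105,-54,0],[0,0,-0.34],0.4],[[140,-72,2],[0,0,-0.46],0.35],[[170,-88,4],[0,0,-0.58],0.3],[[195,-100,5],[0,0,-0.7],0.3],[[210,-108,5],[0,0,-0.82],0.3],[[218,-112,5],[0,0,-0.92],0.3],[[220,-112,5],[0,0,-0.975],0.3],[[220,-112,5],[0,0,-0.975],0.3]]'
python3 - <<'E'
from h import *
o=get_obs();c=get_calibration("wrist");p,d=camera("wrist");save("w1",p);np.savez("pics/w1.npz",p=p,d=d)
import pickle;pickle.dump(c,open("w1.pkl","wb"))
print(o["time_s"],o["eef_pos"],rot(o).as_matrix().round(4),o["opening"],o["q"])
E
```

```text
time_s: 0.98
eef_pos: [0.3979, -0.3224, 0.2396]
eef_rot: [-0.001, 0.758, 0.653, 0.0]
wrist_force: [-0.8, 0.6, 0.8]
opening: 0.303
0.9833 [ 0.39789403 -0.32235254  0.2395792 ] [[ 1.478e-01  9.890e-01 -5.000e-04]
 [ 9.890e-01 -1.478e-01  1.700e-03]
 [ 1.600e-03 -8.000e-04 -1.000e+00]] 0.3031569600441732 [-9.13382095e-01  4.55322396e-02  1.76801837e+00  6.15765840e-04
  1.32968071e+00 -7.65160685e-01]
```

View pics/w1.png

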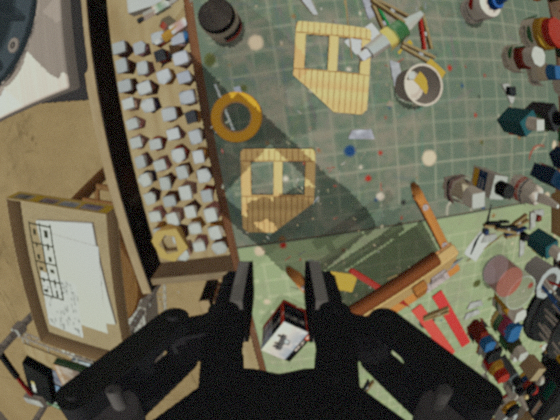

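```bash
cat >> h.py <<'E'
def fproj(cal,P):
    M=np.linalg.inv(np.array(cal["world_from_camera"])); X=P@M[:3,:3].T+M[:3,3]
    rr=np.hypot(X[:,0],X[:,1]); th=np.arctan2(rr,X[:,2]); k=cal["fx"]*th/np.maximum(rr,1e-9)
    return np.c_[X[:,0]*k+cal["cx"],X[:,1]*k+cal["cy"]]
def fpt(cal,u,v,z=None,d=None):
    a=np.array([u-cal["cx"],v-cal["cy"]])/cal["fx"]; th=np.hypot(*a); r=np.array([*(a/th*np.sin(th)),np.cos(th)])
    M=np.array(cal["world_from_camera"]); w=M[:3,:3]@r
    if z is None: t=d[int(v),int(u)]/r[2]
    else: t=(z-M[2,3])/w[2]
    return M[:3,3]+t*w
E
python3 - <<'E'
from h import *
import pickle
cal=pickle.load(open("w1.pkl","rb")); z=np.load("pics/w1.npz");p,d=z["p"],z["d"]
vs=[]
import functools
pf=lambda P:fproj(cal,P)
import h
for s,x in(("L",[.3944,-.3388,-1.7227]),("R",[.4746,-.2063,-1.7724])):
    # larger window
    q,c,v,m=fit_half(cal,p,s,x,projf=pf); print(s,q.round(4),c); vs+=[v]
save("fit1",np.hstack(vs))
for u,v in[(400,35),(370,50),(415,22)]: print(fpt(cal,u,v,d=d).round(3))
save("w1c",cv2.resize(p[170:350,270:480],None,fx=3.7,fy=3.3,interpolation=cv2.INTER_CUBIC))
E
```

```text
L [ 0.3919 -0.338  -1.7286] 0.3521462082862854
R [ 0.4719 -0.2065 -1.7669] 0.0816454291343689
[ 0.543 -0.18   0.04 ]
[ 0.509 -0.195  0.038]
[ 0.567 -0.164  0.031]
```

View pics/fit1.png

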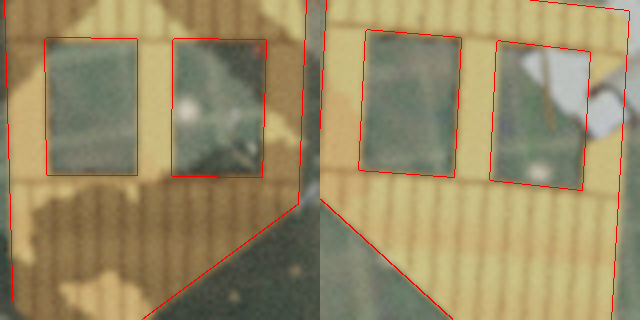

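View pics/w1c.png

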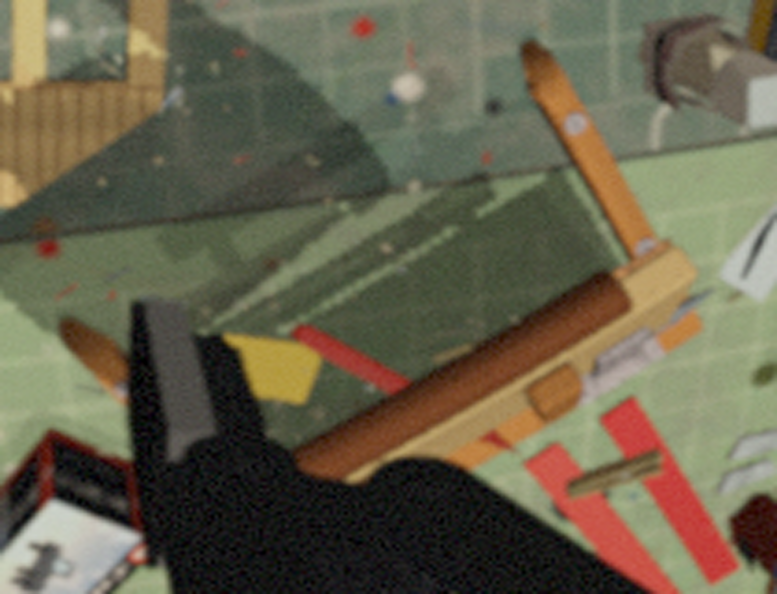

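```bash
python3 - <<'E'
from h import *
import pickle
cal=pickle.load(open("w1.pkl","rb")); z=np.load("pics/w1.npz");p,d=z["p"],z["d"]
Z=np.array([[fpt(cal,u,v,d=d)[2] if d[v,u]>0 else -1 for u in range(280,460,8)] for v in range(2,120,6)])
print((Z*1000).round().astype(int))
save("w1d",cv2.resize(p[0:130,280:460],None,fx=4.2,fy=4.2,interpolation=cv2.INTER_CUBIC))
cal=pickle.load(open("cal.pkl","rb"))["top"]; z=np.load("pics/top0.npz");d=z["d"]
f=lambda a,b:(215+(a+.5)/3.6-.5,120+(b+.5)/3.6-.5)
for a,b in[(165,285),(155,235),(145,215),(120,180),(190,325)]: print(pt(cal,d,*f(a,b)).round(3))
E
```

```text
[[    5     3     3    22     2     2     2     3     4     3     4     6
     40    39     2     3     1     2     2     3     3     4     3]
 [    2     1     3     4    21     3     2     3     3     2     3     6
     12    40    39     3     3     7     3     2     3     3     2]
 [    2     2     3     3    17 -1000     2     3     3     3     4     7
     12    12    39    36    40    28    20     3     1     2     2]
 [    2     3     3     2     2     3     3     4     1     2     1     2
      5    11     5    38    32    31    19     3     2     4     3]
 [    3     3     9    10     8     9     8     9     8     8     1     7
      3    15    39    39    33     2    16     3     2     3     4]
 [    2     2     9     7     8     9     8     8     7     8     8     9
      8    39    42    40    37     3    19     3     2     0     3]
 [    3     2     8     9     2     2     2     8     2     6     8     8
     33    36 -1000    38     2     3    18     3     3     2     3]
 [    4     3     9     8     3     4     3     7     3 -1000     6    36
     38    36    40     4
[... 1175 characters left out ...]
    2     3]
 [    2     2     2     3     3     8     9     8     8     9     9     3
      2     3     2     3    31     3    18    37     2     3     2]
 [    2     1     1     3     2     2     7    10     8     7     8     3
      3     2     7     2     2     5    44    44     2     2     2]
 [    2     3     1     2     2     2     3     8     7     6    10     3
      2     2     2     3     3     1     3     1     2     3     2]
 [    2     3     4     2     2     3     4     2     4     1     3     3
      2     1     2     1     4     3     3     3     2     2     2]]
[ 0.504 -0.187  0.005]
[ 0.534 -0.181  0.041]
[ 0.547 -0.174  0.042]
[ 0.572 -0.156  0.03 ]
[ 0.477 -0.205  0.009]
```

View pics/w1d.png

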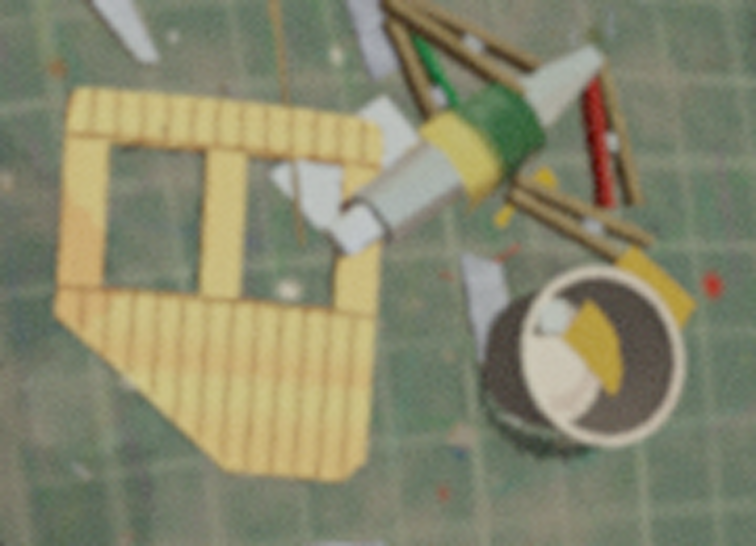

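```bash
python3 -m jog '[[[0,-2,40],[0,0,0.006],0.28],[[0,-2.2,80],[0,0,0.006],0.28],[[0,-2.2,120],[0,0,0.006],0.28],[[0,-2.2,160],[0,0,0.006],0.28],[[0,-2.2,190],[0,0,0.006],0.28],[[0,-2.2,210],[0,0,0.006],0.28],[[0,-2.2,220],[0,0,0.006],0.28],[[0,-2.2,223],[0,0,0.006],0.28],[[0,-2.2,223],[0,0,0.006],0.28]]'
python3 - <<'E'
from h import *
o=get_obs();p,d=camera("wrist");save("w2",p[60:320,160:420].repeat(2,0).repeat(2,1));p,d=camera("scene");save("s2",cv2.resize(p[165:325,205:415],None,fx=3.7,fy=3.7))
print(o["time_s"],o["eef_pos"],o["wrist_force"])
E
```

```text
time_s: 1.78
eef_pos: [0.3951, -0.3225, 0.0165]
eef_rot: [-0.001, 0.761, 0.648, 0.0]
wrist_force: [0.1, 0.4, 0.2]
opening: 0.283
1.7833 [ 0.39505402 -0.32248544  0.0164828 ] [0.08763957 0.42341557 0.19847654]
```

View pics/w2.png

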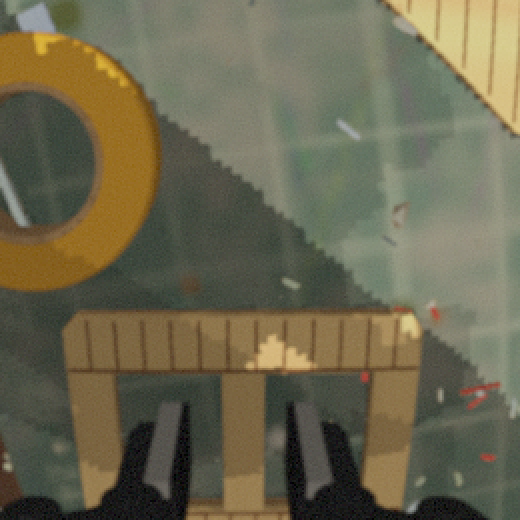

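View pics/s2.png

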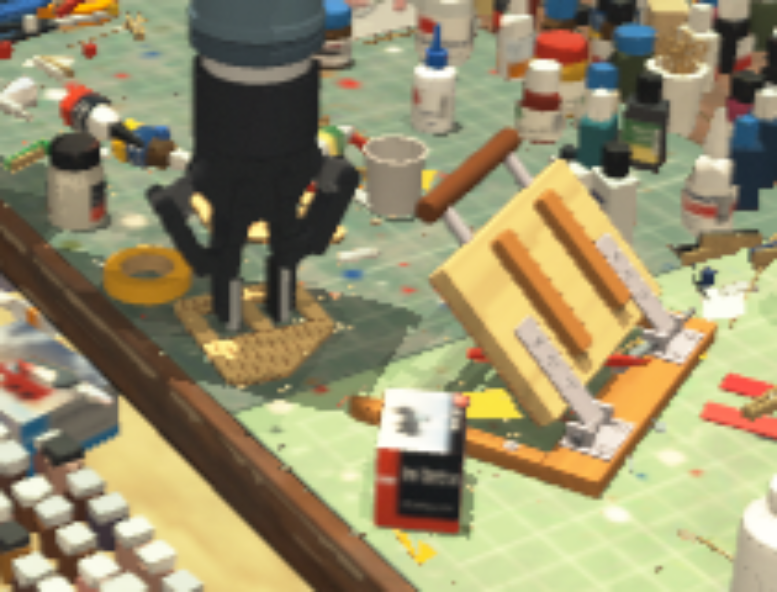

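```bash
python3 -m jog '[[[0,0,0],[0,0,0],0.1],[[0,0,0],[0,0,0],0],[[0,0,0],[0,0,0],0],[[0,0,0],[0,0,0],0],[[0,0,0],[0,0,0],0]]'
python3 - <<'E'
from h import *
import pickle
c=get_calibration("wrist");o=get_obs();p,d=camera("wrist");save("w3",p[60:320,160:420].repeat(2,0).repeat(2,1))
print(o["time_s"],o["eef_pos"],o["wrist_force"],rot(o).as_matrix().round(4))
p,d=camera("top");cal=get_calibration("top")
np.savez("pics/top3.npz",p=p,d=d)
save("t3",cv2.resize(p[120:285,300:430],None,fx=4.5,fy=3.6*1.25,interpolation=cv2.INTER_CUBIC)[:600])
E
```

```text
time_s: 2.3
eef_pos: [0.397, -0.3247, 0.0199]
eef_rot: [0.002, 0.761, 0.649, 0.0]
wrist_force: [-0.5, 0.5, 7.8]
opening: 0.075
2.3 [ 0.39697256 -0.3246994   0.01990995] [-0.5139842   0.45703652  7.78933126] [[ 0.1583  0.9874  0.003 ]
 [ 0.9874 -0.1583 -0.0034]
 [-0.0029  0.0035 -1.    ]]
```

View pics/w3.png

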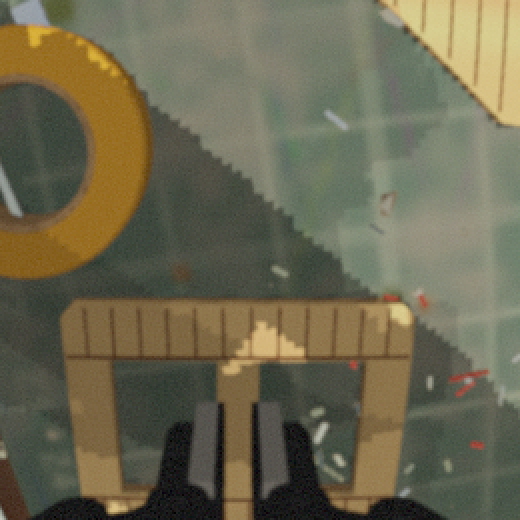

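View pics/t3.png

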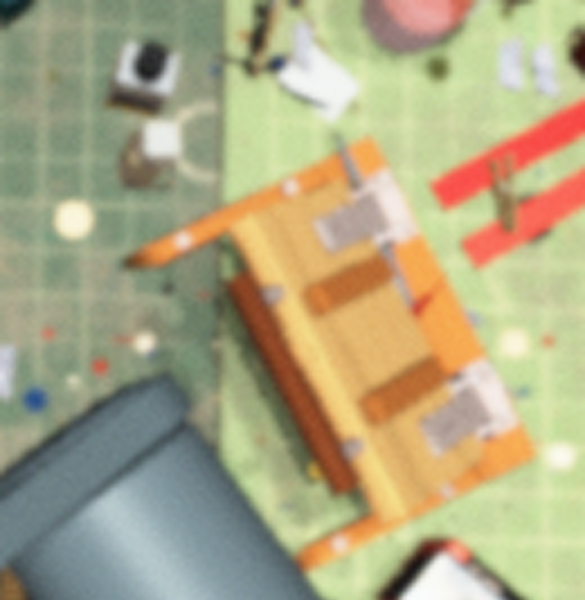

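```bash
python3 - <<'E'
from h import *
import pickle
cal=pickle.load(open("cal.pkl","rb"))["top"]
f=lambda a,b:(300+(a+.5)/4.5-.5,120+(b+.5)/4.5-.5)
P={n:pt(cal,None,*f(a,b),z=.014)[:2] for n,a,b in[("bl",372,138),("br",537,455),("s1",183,240),("s2",290,187),("s3",338,543),("s4",447,490)]}
for k in P: print(k,P[k].round(4))
print(np.linalg.norm(P["s1"]-P["s3"]),np.linalg.norm(P["s2"]-P["s4"]),np.linalg.norm(P["bl"]-P["br"]))
m1=(P["s1"]+P["s3"])/2;m2=(P["s2"]+P["s4"])/2;mb=(P["bl"]+P["br"])/2
for a,b in((m1,m2),(m2,mb),(m1,mb)): print(np.degrees(np.arctan2(*(b-a)[::-1])))
for a,b in(("s3","s1"),("s4","s2"),("br","bl")): e=P[b]-P[a];print(np.degrees(np.arctan2(e[1],e[0]))-90)
cal=pickle.load(open("w1.pkl","rb"))
g=lambda a,b:(270+(a+.5)/3.7-.5,170+(b+.5)/3.3-.5)
print("wrist s1,s2",fpt(cal,*g(576,124),z=.014),fpt(cal,*g(646,243),z=.014),"s3",fpt(cal,*g(119,392),z=.014))
E
```

```text
bl [ 0.6309 -0.4846]
br [ 0.4592 -0.5745]
s1 [ 0.572  -0.3817]
s2 [ 0.6026 -0.4398]
s3 [ 0.4092 -0.4671]
s4 [ 0.4391 -0.5258]
0.18383577624975014 0.184745280791369 0.19381772340167075
-62.602692314881374
-62.65079760188942
-62.62405606752435
-62.31077692906963
-62.26761788237884
-62.36680489508517
wrist s1,s2 [ 0.56973705 -0.38195315  0.014     ] [ 0.59941612 -0.43689391  0.014     ] s3 [ 0.40412734 -0.46865987  0.014     ]
```

```bash
python3 -m jog '[[[0,0,-1],[0,0,0],0],[[0,6,-1],[0,0,0],0],[[0,15,-1],[0,0,0],0],[[0,25,-1],[0,0,-0.02],0],[[0,35,-1],[0,0,-0.08],0],[[0,45,-1],[0,0,-0.16],0],[[0,55,-1],[0,0,-0.25],0],[[0,65,-1],[0,0,-0.34],0],[[0,75,-1],[0,0,-0.43],0],[[0,84,-1],[0,0,-0.51],0],[[0,91,-1],[0,0,-0.57],0],[[1,96,-1],[0,0,-0.61],0],[[1,99,-1],[0,0,-0.64],0],[[1,99,-1],[0,0,-0.64],0],[[1,99,-1],[0,0,-0.64],0]]'
cat > look.py <<'E'
from h import *
import sys,pickle
n=sys.argv[1]
o=get_obs();c=get_calibration("wrist");p,d=camera("wrist");save(n+"w",p);np.savez("pics/"+n+"w.npz",p=p,d=d);pickle.dump(c,open("pics/"+n+"w.pkl","wb"))
t,d=camera("top");np.savez("pics/"+n+"t.npz",p=t,d=d);save(n+"t",cv2.resize(t[120:285,215:430],None,fx=3.6,fy=3.6,interpolation=cv2.INTER_CUBIC))
s,_=camera("scene");save(n+"s",cv2.resize(s[165:325,205:415],None,fx=3.7,fy=3.7))
O=np.array([.5293,-.4994]);a=np.radians(-62.45);X=np.array([np.cos(a),np.sin(a)]);Y=np.array([-X[1],X[0]])
e=o["eef_pos"][:2]-O;r=rot(o).as_matrix()
print(o["time_s"],o["eef_pos"].round(4),"press xy",(e@X).round(4),(e@Y).round(4),"toolx yaw",np.degrees(np.arctan2(r[1,0],r[0,0])).round(2),"F",o["wrist_force"].round(1),"op",o["opening"])
E
python3 look.py a4
```

```text
time_s: 3.65
eef_pos: [0.4955, -0.3391, 0.0209]
eef_rot: [0.002, 0.518, 0.855, -0.001]
wrist_force: [-0.3, -0.5, -0.7]
opening: 0.074
3.65 [ 0.4955 -0.3391  0.0209] press xy -0.1578 0.0442 toolx yaw 117.58 F [-0.3 -0.5 -0.7] op 0.074155059422185
```

View pics/a4w.png

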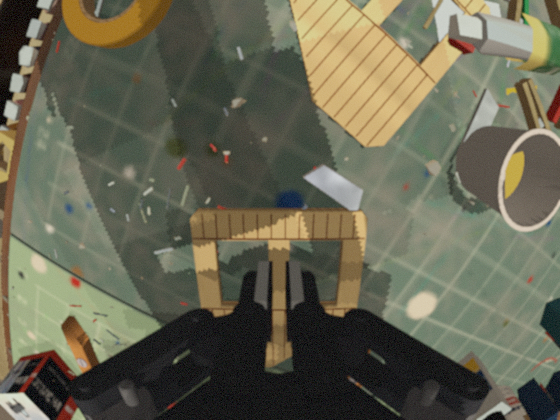

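View pics/a4s.png

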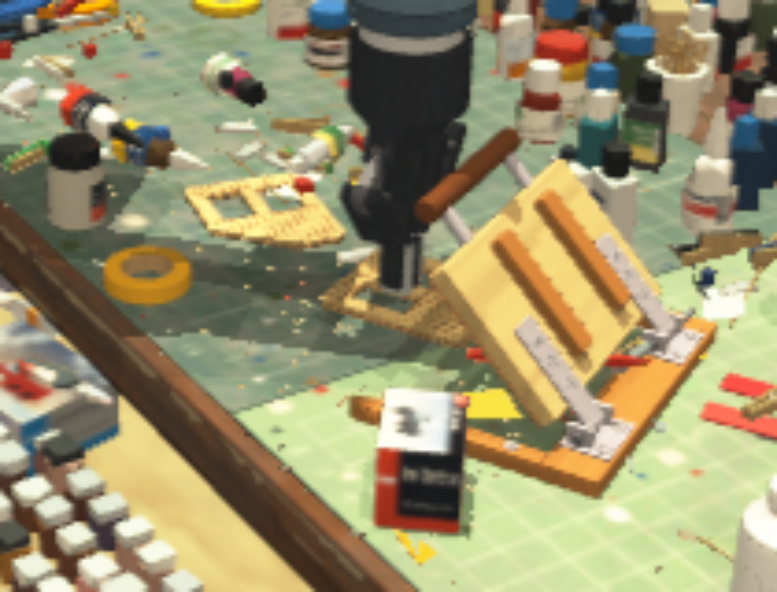

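```bash
python3 - <<'E'
from h import *
import pickle
cal=pickle.load(open("cal.pkl","rb"))["top"];d=np.load("pics/top3.npz")["d"]
f=lambda a,b:(300+(a+.5)/4.5-.5,120+(b+.5)/4.5-.5)
O=np.array([.5293,-.4994]);a=np.radians(-62.45);X=np.array([np.cos(a),np.sin(a)]);Y=np.array([-X[1],X[0]])
for A,B in[(262,330),(290,380),(318,430),(270,300),(340,435),(300,300),(360,420)]:
    P=pt(cal,d,*f(A,B)); e=P[:2]-O; print((e@X).round(4),(e@Y).round(4),P[2].round(4))
for ph in(.66,.7,.75,.79): print(ph,12-148*np.cos(ph)-3.4*np.sin(ph),20.5+148*np.sin(ph)-3.4*np.cos(ph))
E
```

```text
-0.0965 0.0287 0.1294
-0.0964 0.0017 0.1332
-0.0946 -0.0255 0.1303
-0.084 0.04 0.1195
-0.0786 -0.0343 0.1001
-0.0679 0.0338 0.1083
-0.0684 -0.0316 0.1075
0.66 -107.0034475583197 108.55532050497716
0.7 -103.38698385471244 113.24375427441102
0.75 -98.60752437740483 118.89479432928246
0.79 -94.5843078427508 123.23921024458835
```

```bash
python3 - <<'E'
from h import *
import pickle
cal=pickle.load(open("pics/a4w.pkl","rb"));p=np.load("pics/a4w.npz")["p"]
O=np.array([.5293,-.4994]);a=np.radians(-62.45);X=np.array([np.cos(a),np.sin(a)]);Y=np.array([-X[1],X[0]])
def pr(u,v,z=.008):
    e=fpt(cal,u,v,z=z)[:2]-O; return (e@X).round(4),(e@Y).round(4)
save("a4c",cv2.resize(p[190:340,170:390],None,fx=3.6,fy=3.6,interpolation=cv2.INTER_CUBIC))
for u,v in[(280,209),(279,240),(205,209.5),(350,210),(193,225),(366,225)]: print(u,v,pr(u,v))
E
```

```text
280 209 (np.float64(-0.1949), np.float64(0.0434))
279 240 (np.float64(-0.1793), np.float64(0.0429))
205 209.5 (np.float64(-0.1947), np.float64(0.0083))
350 210 (np.float64(-0.1945), np.float64(0.0761))
193 225 (np.float64(-0.1869), np.float64(0.0018))
366 225 (np.float64(-0.1868), np.float64(0.0846))
```

View pics/a4c.png

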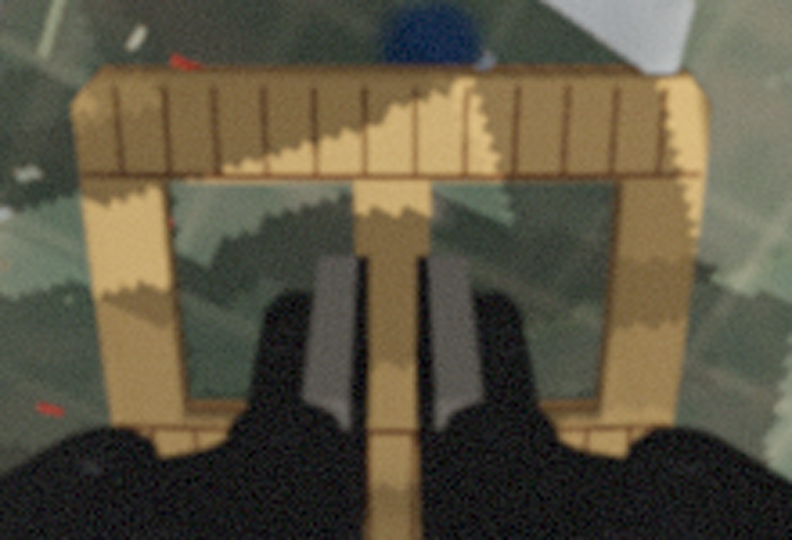

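```bash
python3 -m jog '[[[0,-0.5,0],[0,0,0],0],[[0,-1,0],[0,0,0],0],[[0,-1,0],[0,0,0],0.28],[[0,-1,0],[0,0,0],0.28],[[0,-1,0],[0,0,0],0.28],[[0,-1,-5],[0,0,0],0.28],[[0,-1,-20],[0,0,0],0.28],[[0,-1,-45],[0,0,0],0.28],[[10,-1,-45],[0,-0.12,0],0.28],[[20,-1,-45],[0,-0.24,0],0.28],[[30,-1,-44],[0,-0.36,0],0.28],[[36,-1,-43],[0,-0.48,0],0.28],[[41,-1,-42],[0,-0.6,0],0.28],[[45,-1,-40],[0,-0.7,0],0.28],[[45,-1,-40],[0,-0.75,0],0.28],[[45,-1,-40],[0,-0.75,0],0.28]]'
python3 look.py a5
```

```text
time_s: 5.13
eef_pos: [0.4755, -0.3022, 0.0831]
eef_rot: [0.29, 0.488, 0.804, -0.177]
wrist_force: [0.1, -0.9, -0.0]
opening: 0.277
5.1333 [ 0.4755 -0.3022  0.0831] press xy -0.1997 0.0435 toolx yaw 117.5 F [ 0.1 -0.9 -0. ] op 0.277414526899877
```

View pics/a5w.png

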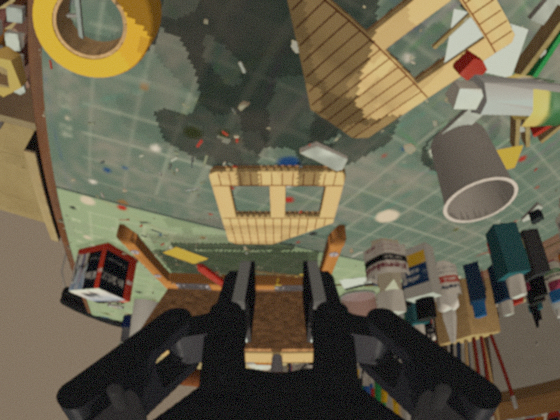

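View pics/a5s.png

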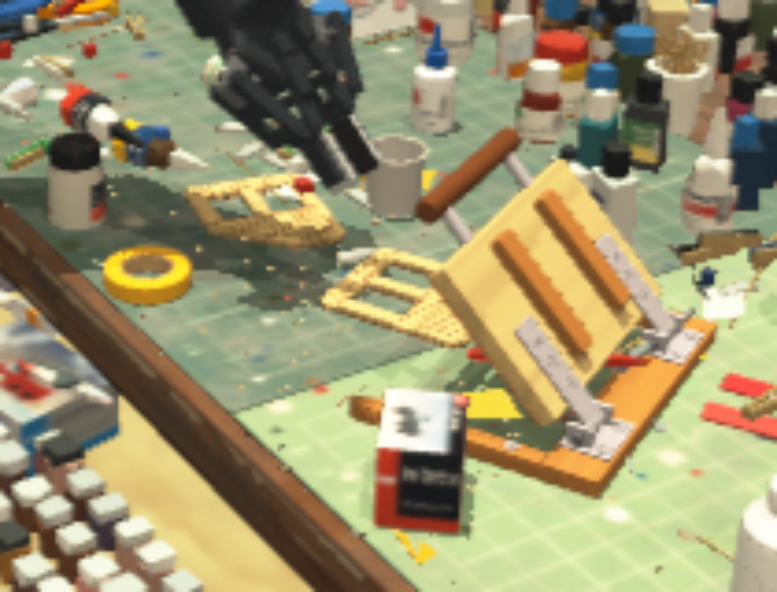

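```bash
python3 - <<'E'
from h import *
import pickle
o=get_obs();r=rot(o).as_matrix();print(o["eef_pos"],np.arccos(-r[2,2]),r.round(3),o["q"].round(3))
cal=pickle.load(open("pics/a5w.pkl","rb"));p=np.load("pics/a5w.npz")["p"]
q,c,v,m=fit_half(cal,p,"L",[.503,-.3705,np.radians(-62.45)],projf=lambda P:fproj(cal,P));print(q,c)
O=np.array([.5293,-.4994]);a=np.radians(-62.45);X=np.array([np.cos(a),np.sin(a)]);Y=np.array([-X[1],X[0]])
e=q[:2]-O;print("L mid press",e@X,e@Y,np.degrees(q[2]))
save("a5c",cv2.resize(p[150:330,100:370],None,fx=2.9,fy=2.9,interpolation=cv2.INTER_CUBIC));save("a5f",v)
E
```

```text
[ 0.4766152  -0.30254847  0.08480724] 0.6938576909898894 [[-0.357  0.887  0.294]
 [ 0.681  0.462 -0.568]
 [-0.64  -0.003 -0.769]] [-0.615  0.199  2.155 -1.116  0.334 -0.102]
[ 0.49848307 -0.35054252 -1.05845635] 0.050878047943115234
L mid press -0.1462316857397755 0.04152740833661019 -60.64508142340064
```

View pics/a5c.png

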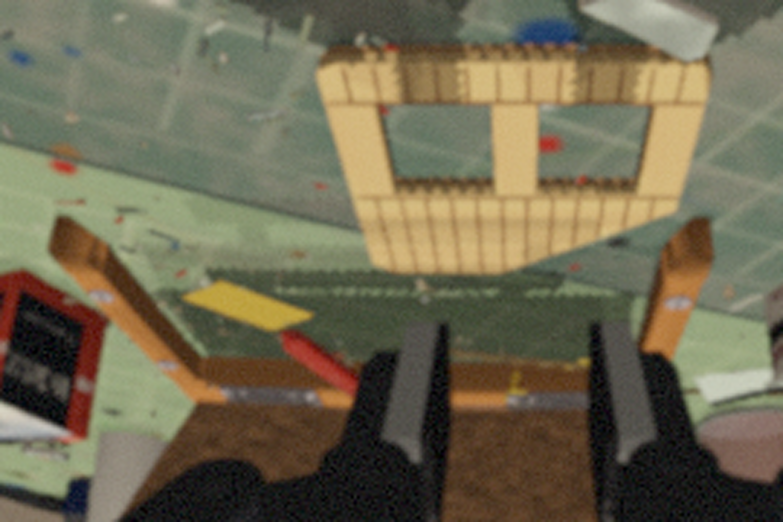

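View pics/a5f.png

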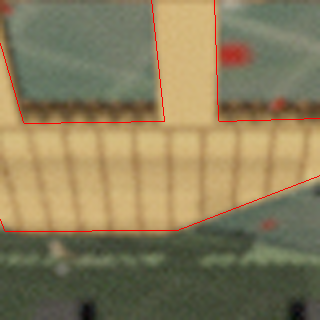

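```bash
cat > kin.py <<'E'
from h import *
from scipy.optimize import least_squares
def Rr(ax,t): return R.from_rotvec(np.array(ax)*t).as_matrix()
PRM=None
def fk(q,prm):
    a,b,c,h0=prm
    A=Rr([0,0,1],q[0])@Rr([0,1,0],q[1]); p=np.array([0,0,h0])+A@[0,0,a]
    A=A@Rr([0,1,0],q[2]); p=p+A@[0,0,b]
    A=A@Rr([0,0,1],q[3])@Rr([0,1,0],q[4]); p=p+A@[0,0,c]
    return p,A@Rr([0,0,1],q[5])
LO=np.array([-2.99,-.89,.3,-1.14,0.0,-3.12]);HI=np.array([2.99,2.07,2.58,4.28,2.63,3.12])
def ik(pos,Rm,q0,prm):
    def f(q):
        p,A=fk(q,prm); return np.r_[(p-pos)*10,R.from_matrix(A.T@Rm).as_rotvec()]
    s=least_squares(f,np.clip(q0,LO+1e-3,HI-1e-3),bounds=(LO,HI)); return s.x,np.abs(s.fun).max()
O=np.array([.5293,-.4994]);al=np.radians(-62.45);X=np.array([np.cos(al),np.sin(al),0]);Y=np.array([-X[1],X[0],0])
def toolR(th,roll=0):
    # tool y=+Y press, tool x toward -X, z down; tilt th toward +X
    z=np.sin(th)*X+np.array([0,0,-np.cos(th)]); y=Y; x=np.cross(y,z); return np.c_[x,y,z]
E
python3 - <<'E'
from kin import *
o=get_obs()
D=[([-1.33330239e+00,1.81542884e-01,1.60800328,-2.04e-05,1.35378193,-.20631582],[.24677,-.51878,.24439]),([-9.13382095e-01,4.55322396e-02,1.76801837,6.158e-04,1.32968071,-.765160685],[.397894,-.322353,.239579]),(o["q"],o["eef_pos"])]
s=least_squares(lambda v:np.concatenate([fk(q,v)[0]-p for q,p in D]),[.44,.51,.2,.1])
print(s.x,np.abs(s.fun).max());np.save("prm.npy",s.x)
print((fk(o["q"],s.x)[1]-rot(o).as_matrix()).round(3))
for y in(.0435,-.0435):
  for bx in(-.1605,-.13,-.11,-.09,-.066):
    for th in(.3,.4,.5,.6,.7,.75):
      Px=bx-.011; tx=Px-17*.001*np.sin(th)+.011*np.cos(th); tz=.001+.017*np.cos(th)+.011*np.sin(th)
      pos=np.array([*O,0])+tx*X+y*Y+[0,0,tz]
      q,e=ik(pos,toolR(th),o["q"],s.x); print(y,bx,th,q.round(2),"BAD" if e>1e-3 else "ok")
E
```

```text
[ 0.83404343  0.44857456  0.10810562 -0.36039285] 0.10867877796639502
[[-0.53  -1.244 -0.   ]
 [-1.143  0.218 -0.   ]
 [ 0.643 -0.636 -0.   ]]
0.0435 -0.1605 0.3 [-0.57  0.3   2.05 -0.28  0.55  0.75] ok
0.0435 -0.1605 0.4 [-0.56  0.29  2.07 -0.45  0.47  0.9 ] ok
0.0435 -0.1605 0.5 [-0.55  0.28  2.09 -0.67  0.41  1.12] ok
0.0435 -0.1605 0.6 [-0.53  0.28  2.12 -0.97  0.37  1.41] ok
0.0435 -0.1605 0.7 [-0.53  0.28  2.13 -1.14  0.37  1.58] BAD
0.0435 -0.1605 0.75 [-0.53  0.28  2.13 -1.14  0.37  1.58] BAD
0.0435 -0.13 0.3 [-0.59  0.32  2.   -0.26  0.57  0.7 ] ok
0.0435 -0.13 0.4 [-0.58  0.32  2.02 -0.42  0.48  0.85] ok
0.0435 -0.13 0.5 [-0.57  0.31  2.05 -0.63  0.41  1.05] ok
0.0435 -0.13 0.6 [-0.56  0.31  2.07 -0.92  0.37  1.33] ok
0.0435 -0.13 0.7 [-0.56  0.3   2.09 -1.14  0.35  1.55] BAD
0.0435 -0.13 0.75 [-0.56  0.3   2.09 -1.14  0.36  1.55] BAD
0.0435 -0.11 0.3 [-0.61  0.34  1.97 -0.25  0.58  0.68] ok
0.0435 -0.11 0.4 [-0.6   0.33  1.99 -0.4   0.49  0.81] ok
0.0435 -0.11 0.5 [-0.59  0.33  2.02 -0.6   0.42  1.01] ok
0.0435 -0.11 0.6 [-0.58  0.32  2.04 -0.88  0.36  1.28] ok
0.0435 -0.1
[... 1917 characters left out ...]
-0.76  0.32  2.   -0.19  0.54  0.48] ok
-0.0435 -0.09 0.4 [-0.75  0.32  2.02 -0.31  0.44  0.6 ] ok
-0.0435 -0.09 0.5 [-0.74  0.31  2.05 -0.5   0.35  0.78] ok
-0.0435 -0.09 0.6 [-0.73  0.31  2.08 -0.81  0.27  1.09] ok
-0.0435 -0.09 0.7 [-0.73  0.3   2.09 -1.14  0.24  1.41] BAD
-0.0435 -0.09 0.75 [-0.73  0.3   2.1  -1.14  0.23  1.41] BAD
-0.0435 -0.066 0.3 [-0.77  0.35  1.96 -0.18  0.56  0.46] ok
-0.0435 -0.066 0.4 [-0.76  0.34  1.98 -0.29  0.46  0.57] ok
-0.0435 -0.066 0.5 [-0.76  0.33  2.01 -0.46  0.36  0.73] ok
-0.0435 -0.066 0.6 [-0.75  0.33  2.04 -0.75  0.28  1.02] ok
-0.0435 -0.066 0.7 [-0.74  0.32  2.06 -1.14  0.24  1.4 ] BAD
-0.0435 -0.066 0.75 [-0.74  0.32  2.06 -1.14  0.23  1.4 ] BAD
```

```bash
python3 - <<'E'
s=open("kin.py").read()
s=s.replace("a,b,c,h0=prm","a,b,c,h0,ex,dy=prm").replace("p=p+A@[0,0,b]","p=p+A@[ex,dy,b]")
open("kin.py","w").write(s)
from kin import *
o=get_obs()
D=[([-1.33330239e+00,1.81542884e-01,1.60800328,-2.04e-05,1.35378193,-.20631582],[.24677,-.51878,.24439]),([-9.13382095e-01,4.55322396e-02,1.76801837,6.158e-04,1.32968071,-.765160685],[.397894,-.322353,.239579]),(o["q"],o["eef_pos"])]
for g in([.44,.45,.2,.1,0,0],[.4,.4,.3,.2,.05,0],[.45,.5,.27,.2,-.1,0]):
    s=least_squares(lambda v:np.concatenate([fk(q,v)[0]-p for q,p in D]),g)
    print(s.x.round(4),np.abs(s.fun).max())
np.save("prm.npy",s.x)
print(fk(o["q"],s.x)[1].T@rot(o).as_matrix())
E
```

```text
[0.4382 0.5145 0.3049 0.3134 0.0855 0.1178] 2.666586839339402e-06
[0.4382 0.5145 0.3049 0.3134 0.0855 0.1178] 2.666763672276584e-06
[0.4382 0.5145 0.3049 0.3134 0.0855 0.1178] 2.6659637775150458e-06
[[ 8.84549776e-17 -1.00000000e+00 -2.44586172e-16]
 [ 1.00000000e+00  2.11309683e-16  2.82091351e-16]
 [-2.36033489e-16 -4.03575358e-16  1.00000000e+00]]
```

```bash
python3 - <<'E'
s=open("kin.py").read()
s=s.replace("return p,A@Rr([0,0,1],q[5])","return p,A@Rr([0,0,1],q[5]+np.pi/2)")
open("kin.py","w").write(s)
from kin import *
o=get_obs();prm=np.load("prm.npy")
for y in(.0435,-.0435):
  for bx in(-.1605,-.11,-.066):
    for th in(.3,.4,.5,.55,.6,.65,.7,.75):
      Px=bx-.011; tx=Px-17*.001*np.sin(th)+.011*np.cos(th); tz=.001+.017*np.cos(th)+.011*np.sin(th)
      pos=np.array([*O,0])+tx*X+y*Y+[0,0,tz]
      q,e=ik(pos,toolR(th),o["q"],prm); print(y,bx,th,q.round(2),"BAD" if e>1e-3 else "ok")
E
```

```text
0.0435 -0.1605 0.3 [-0.74  0.4   1.89 -0.19  0.57 -1.08] ok
0.0435 -0.1605 0.4 [-0.72  0.38  1.95 -0.33  0.45 -0.93] ok
0.0435 -0.1605 0.5 [-0.7   0.37  2.01 -0.58  0.34 -0.67] ok
0.0435 -0.1605 0.55 [-0.68  0.37  2.04 -0.77  0.3  -0.47] ok
0.0435 -0.1605 0.6 [-0.67  0.38  2.06 -1.03  0.27 -0.21] ok
0.0435 -0.1605 0.65 [-0.66  0.38  2.07 -1.14  0.27 -0.09] BAD
0.0435 -0.1605 0.7 [-0.66  0.38  2.07 -1.14  0.27 -0.09] BAD
0.0435 -0.1605 0.75 [-0.66  0.37  2.07 -1.14  0.27 -0.09] BAD
0.0435 -0.11 0.3 [-0.77  0.48  1.78 -0.16  0.61 -1.13] ok
0.0435 -0.11 0.4 [-0.76  0.45  1.85 -0.28  0.48 -1.01] ok
0.0435 -0.11 0.5 [-0.74  0.44  1.91 -0.49  0.36 -0.79] ok
0.0435 -0.11 0.55 [-0.73  0.44  1.94 -0.66  0.31 -0.62] ok
0.0435 -0.11 0.6 [-0.71  0.44  1.96 -0.89  0.27 -0.39] ok
0.0435 -0.11 0.65 [-0.71  0.44  1.99 -1.14  0.25 -0.13] BAD
0.0435 -0.11 0.7 [-0.7   0.44  1.99 -1.14  0.25 -0.13] BAD
0.0435 -0.11 0.75 [-0.7   0.44  1.99 -1.14  0.25 -0.13] BAD
0.0435 -0.066 0.3 [-0.8   0.54  1.68 -0.14  0.64 -1.18] ok
0.0435 -0.066 0.4 [-0.78  0.51  1.75 -0.24  0.51 -1.07] ok
0.0435 -0.066 0.5 [-0.76  
[... 1089 characters left out ...]
 0.37  2.07 -0.79  0.15 -0.63] ok
-0.0435 -0.11 0.65 [-0.9   0.37  2.09 -1.14  0.12 -0.28] BAD
-0.0435 -0.11 0.7 [-0.91  0.37  2.1  -1.14  0.11 -0.29] BAD
-0.0435 -0.11 0.75 [-0.91  0.36  2.11 -1.14  0.09 -0.29] BAD
-0.0435 -0.066 0.3 [-0.95  0.48  1.77 -0.08  0.59 -1.37] ok
-0.0435 -0.066 0.4 [-0.94  0.45  1.85 -0.14  0.45 -1.31] ok
-0.0435 -0.066 0.5 [-0.93  0.43  1.91 -0.26  0.31 -1.19] ok
-0.0435 -0.066 0.55 [-0.92  0.43  1.95 -0.38  0.24 -1.06] ok
-0.0435 -0.066 0.6 [-0.92  0.43  1.98 -0.6   0.17 -0.84] ok
-0.0435 -0.066 0.65 [-0.91  0.43  2.   -1.04  0.12 -0.39] ok
-0.0435 -0.066 0.7 [-0.92  0.43  2.01 -1.14  0.11 -0.3 ] BAD
-0.0435 -0.066 0.75 [-0.93  0.43  2.02 -1.14  0.09 -0.3 ] BAD
```

```bash
python3 - <<'E'
from kin import *
import pickle
cal=pickle.load(open("pics/a5w.pkl","rb"))
g=lambda a,b:(100+(a+.5)/2.9-.5,150+(b+.5)/2.9-.5)
S=[fpt(cal,*g(a,b),z=.014) for a,b in((101,298),(168,367),(677,303))]
for s in S: e=s[:2]-O; print("screw",(e@X[:2]).round(4),(e@Y[:2]).round(4))
e=S[2]-S[0];print(np.degrees(np.arctan2(e[1],e[0]))-90)
d=np.load("pics/a5t.npz");cal=pickle.load(open("cal.pkl","rb"))["top"]
q,c,v,m=fit_half(cal,d["p"],"L",[.503,-.3505,np.radians(-62.45)]);e=q[:2]-O;print(q,c,e@X[:2],e@Y[:2],np.degrees(q[2]));save("a5tf",v)
E
```

```text
screw -0.0828 -0.0951
screw -0.0176 -0.0941
screw -0.0852 0.0898
-61.72575544006736
[ 0.50129866 -0.35419508 -1.10109457] 0.3905410170555115 -0.141691029176382 0.04233434161091815 -63.088071824710475
```

View pics/a5tf.png

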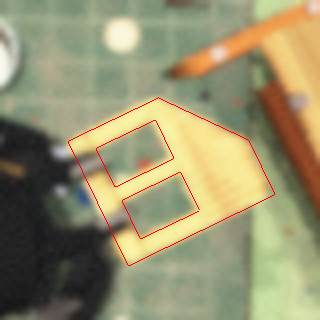

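```bash
cat > tgt.py <<'E'
from kin import *
import sys
# usage: px py z theta [dyawdeg]: prints shift mm & rotvec from current
px,py,z,th=map(float,sys.argv[1:5])
o=get_obs();r=rot(o)
dy=float(sys.argv[5]) if len(sys.argv)>5 else 0
Rt=R.from_euler("z",dy,degrees=True)*R.from_matrix(toolR(th))
pos=np.array([*O,0])+px*X+py*Y+[0,0,z]
print("shift",(r.inv().apply(pos-o["eef_pos"])*1000).round(1),"turn",(r.inv()*Rt).as_rotvec().round(3))
q,e=ik(pos,Rt.as_matrix(),o["q"],np.load("prm.npy"));print(q.round(2),e<1e-3)
E
python3 tgt.py -.182 .0435 .055 .33;python3 tgt.py -.1704 .0435 .0225 .33
```

```text
shift [ 6.1 -0.7 33.7] turn [-0.003  0.364  0.001]
[-0.72  0.31  1.94 -0.21  0.6  -1.05] True
shift [17.9 -0.6 66.1] turn [-0.003  0.364  0.001]
[-0.73  0.39  1.92 -0.22  0.54 -1.04] True
```

```bash
python3 -m jog '[[[0,-0.7,6],[0,0.12,0],0.28],[[2,-0.7,14],[0,0.24,0],0.28],[[4,-0.7,24],[0,0.33,0],0.28],[[6,-0.7,34],[-0.003,0.364,0],0.28],[[6,-0.7,34],[-0.003,0.364,0],0.28],[[9,-0.7,42],[-0.003,0.364,0],0.28],[[13,-0.7,52],[-0.003,0.364,0],0.28],[[16,-0.6,61],[-0.003,0.364,0],0.28],[[18,-0.6,66],[-0.003,0.364,0],0.28],[[18,-0.6,66],[-0.003,0.364,0],0.28]]'
python3 look.py a6; python3 tgt.py -.1704 .0435 .0225 .33
```

```text
time_s: 6.12
eef_pos: [0.4883, -0.3278, 0.021]
eef_rot: [0.139, 0.51, 0.844, -0.085]
wrist_force: [-0.4, 0.5, -0.6]
opening: 0.278
6.1167 [ 0.4883 -0.3278  0.021 ] press xy -0.1711 0.043 toolx yaw 117.71 F [-0.4  0.5 -0.6] op 0.2776779767947132
shift [-0.3 -0.2  0.2] turn [ 0.    -0.     0.002]
[-0.73  0.39  1.92 -0.22  0.54 -1.04] True
```

View pics/a6w.png

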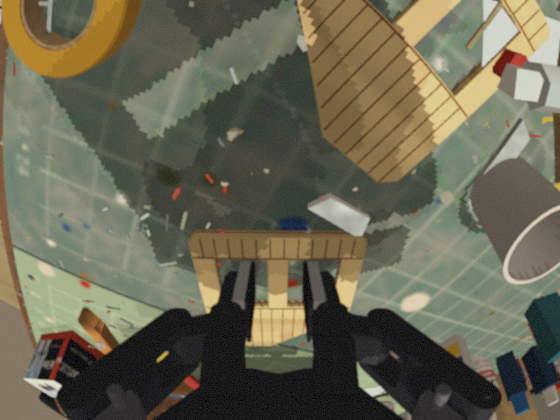

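View pics/a6s.png

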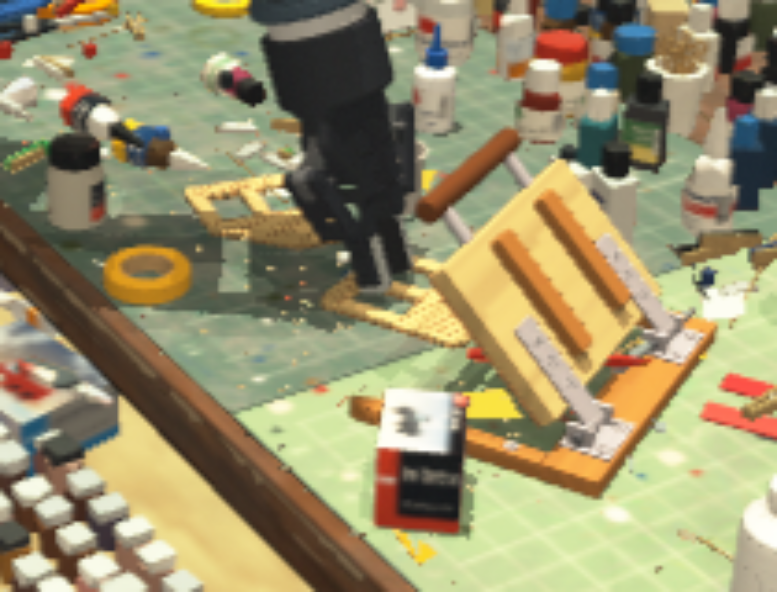

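```bash
python3 -m jog '[[[0,0,-1],[0,0,0],0.15],[[0,0,-1.5],[0,0,0],0],[[0,0,-1.5],[0,0,0],0],[[0,0,-1.5],[0,0,0],0],[[-4,0,0],[0,0,0],0],[[-8,0,1.3],[0,0,0],0],[[-8,0,1.3],[0,0,0],0]]'
python3 look.py a7; python3 tgt.py -.114 .0435 .0225 .33
```

```text
time_s: 6.85
eef_pos: [0.4935, -0.336, 0.0244]
eef_rot: [0.141, 0.51, 0.844, -0.085]
wrist_force: [0.9, -0.5, 0.3]
opening: 0.001
6.85 [ 0.4935 -0.336   0.0244] press xy -0.1615 0.0438 toolx yaw 117.67 F [ 0.9 -0.5  0.3] op 0.0009598105234272809
shift [-45.6  -0.2  17.1] turn [ 0.    -0.001  0.002]
[-0.77  0.47  1.79 -0.19  0.57 -1.11] True
```

View pics/a7w.png

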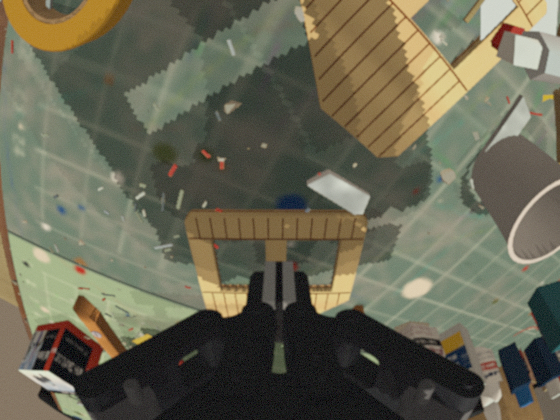

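```bash
python3 - <<'E'
from kin import *
import pickle
for n,u,v in(("a6",278,232),("a7",277,212),("a7",205,213),("a7",350,213.5),("a6",205,233),("a6",350,233)):
    cal=pickle.load(open(f"pics/{n}w.pkl","rb"));e=fpt(cal,u,v,z=.008)[:2]-O;print(n,(e@X[:2]).round(4),(e@Y[:2]).round(4))
E
python3 tgt.py -.1725 .0435 .0350 .33;python3 tgt.py -.1725 .0435 .0180 .33
```

```text
a6 -0.1978 0.0412
a7 -0.1967 0.0416
a7 -0.1961 0.0097
a7 -0.1959 0.0738
a6 -0.1969 0.0082
a6 -0.1971 0.0736
shift [  5.7  -0.1 -13.7] turn [ 0.    -0.001  0.002]
[-0.73  0.36  1.92 -0.22  0.56 -1.05] True
shift [11.2 -0.1  2.4] turn [ 0.    -0.001  0.002]
[-0.73  0.39  1.92 -0.23  0.53 -1.03] True
```

```bash
python3 -m jog '[[[2,0,-9],[0,0,0.002],0.15],[[4,0,-13],[0,0,0.002],0.28],[[4,0,-13],[0,0,0.002],0.28],[[5,0,-10],[0,0,0.002],0.28],[[7,0,-4],[0,0,0.002],0.28],[[8.8,0,1],[0,0,0.002],0.28],[[8.8,0,3.2],[0,0,0.002],0.28],[[8.8,0,3.2],[0,0,0.002],0.28],[[8.8,0,3.2],[0,0,0.002],0.1],[[8.8,0,3.2],[0,0,0.002],0],[[8.8,0,3.2],[0,0,0.002],0],[[8.8,0,3.2],[0,0,0.002],0]]'
python3 look.py a8; python3 tgt.py -.114 .0435 .0190 .33
```

```text
time_s: 8.0
eef_pos: [0.4893, -0.3285, 0.018]
eef_rot: [0.14, 0.511, 0.844, -0.085]
wrist_force: [-0.6, 0.7, -0.9]
opening: 0.085
8.0 [ 0.4893 -0.3285  0.018 ] press xy -0.17 0.0436 toolx yaw 117.56 F [-0.6  0.7 -0.9] op 0.08474049011555033
shift [-53.2  -0.1  17.2] turn [ 0.    -0.001  0.   ]
[-0.77  0.47  1.79 -0.19  0.57 -1.1 ] True
```

View pics/a8w.png

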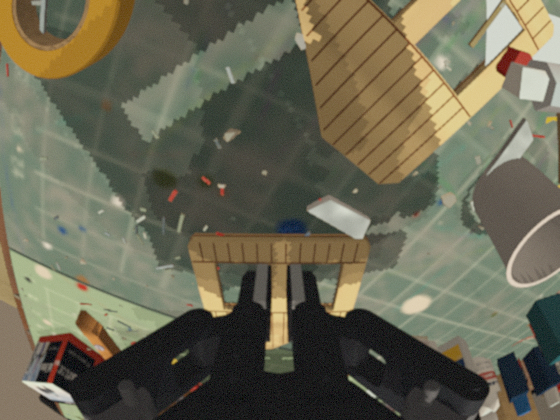

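```bash
python3 -m jog '[[[-3,0,1],[0,0,0],0],[[-8,0,2.7],[0,0,0],0],[[-14,0,4.7],[0,0,0],0],[[-20,0,6.7],[0,0,0],0],[[-26,0,8.7],[0,0,0],0],[[-32,0,10.8],[0,0,0],0],[[-38,0,12.8],[0,0,0],0],[[-44,0,14.9],[0,0,0],0],[[-49,0,16.6],[0,0,0],0],[[-52,0,17.7],[0,0,0],0],[[-52,0,17.7],[0,0,0],0]]'
python3 look.py a9
```

```text
time_s: 9.07
eef_pos: [0.5151, -0.3781, 0.0183]
eef_rot: [0.141, 0.511, 0.843, -0.085]
wrist_force: [0.5, -0.7, -0.6]
opening: 0.081
9.0667 [ 0.5151 -0.3781  0.0183] press xy -0.1141 0.0435 toolx yaw 117.53 F [ 0.5 -0.7 -0.6] op 0.08073841835412217
```

View pics/a9w.png

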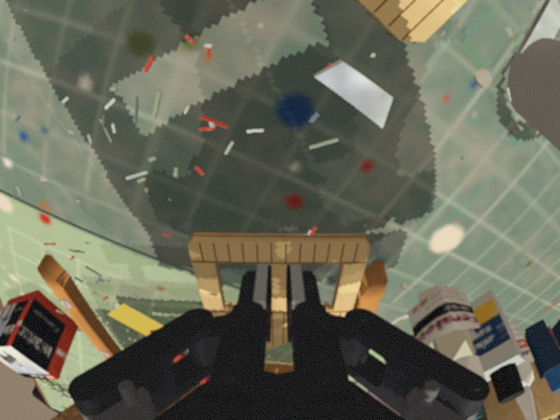

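View pics/a9s.png

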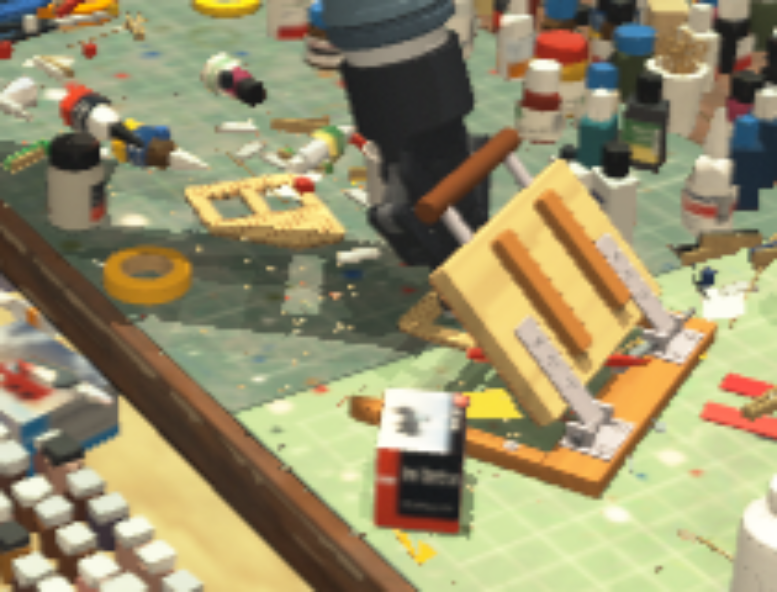

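```bash
python3 -m jog '[[[0,0,0],[0,0,0],0.28],[[0,0,0],[0,0,0],0.28],[[0,0,0],[0,0,0],0.28],[[0,0,-10],[0,0,0],0.28],[[5,0,-25],[0,0,0],0.35],[[20,0,-30],[0,0,0],0.45],[[35,0,-30],[0,0,0],0.45],[[44,0,-28],[0,0,0],0.45],[[46,0,-22],[0,0,0],0.45],[[47.5,0,-19],[0,0,0],0.45],[[47.5,0,-19],[0,0,0],0.45]]'
python3 look.py b1
```

```text
time_s: 10.13
eef_pos: [0.4907, -0.3317, 0.0197]
eef_rot: [0.139, 0.511, 0.844, -0.085]
wrist_force: [0.3, -0.0, -0.6]
opening: 0.449
10.1333 [ 0.4907 -0.3317  0.0197] press xy -0.1665 0.0434 toolx yaw 117.57 F [ 0.3 -0.  -0.6] op 0.4492549089940717
```

View pics/b1w.png

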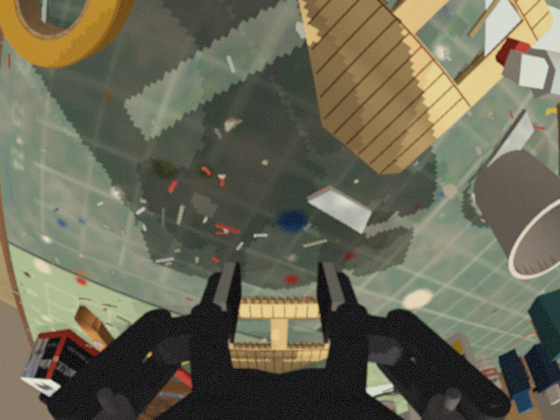

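```bash
python3 -m jog '[[[1,0,2.8],[0,0,0],0.45],[[1,0,2.8],[0,0,0],0.45]]' | grep -E "pos|force"; python3 -m jog '[[[0.6,0,1.9],[0,0,0],0.45],[[0.6,0,1.9],[0,0,0],0.45]]'| grep -E "pos|force"; python3 -m jog '[[[0.6,0,1.9],[0,0,0],0.45],[[0.6,0,1.9],[0,0,0],0.45]]'| grep -E "pos|force"
```

```text
eef_pos: [0.4913, -0.3327, 0.0174]
wrist_force: [-1.2, 0.3, -0.8]
eef_pos: [0.4912, -0.3328, 0.0151]
wrist_force: [-0.1, 0.4, -0.2]
eef_pos: [0.4915, -0.3331, 0.0142]
wrist_force: [-5.1, 5.6, 13.4]
```

```bash
python3 -m jog '[[[-0.2,0,-0.6],[0,0.02,0],0.45],[[-0.2,0,-0.6],[0,0.04,0],0.45],[[-4.9,0,1],[0,0.04,0],0.45],[[-9.7,0,2.6],[0,0.04,0],0.45],[[-14.5,0,4.2],[0,0.04,0],0.45],[[-19,0,5.9],[0,0.04,0],0.45],[[-24,0,7.5],[0,0.04,0],0.45],[[-28.5,0,9.1],[0,0.04,0],0.45],[[-33,0,10.7],[0,0.04,0],0.45],[[-36,0,11.8],[0,0.04,0],0.45],[[-36,0,11.8],[0,0.04,0],0.45]]'
python3 look.py b2;python3 tgt.py -.1138 .0435 .0148 .29
```

```text
time_s: 11.7
eef_pos: [0.5094, -0.3675, 0.0147]
eef_rot: [0.124, 0.513, 0.846, -0.075]
wrist_force: [0.4, -0.1, 0.3]
opening: 0.448
11.7 [ 0.5094 -0.3675  0.0147] press xy -0.1262 0.0433 toolx yaw 117.5 F [ 0.4 -0.1  0.3] op 0.4476895917083592
shift [-12.9   0.1   3.6] turn [-0.001 -0.    -0.   ]
[-0.78  0.49  1.77 -0.15  0.61 -1.14] True
```

View pics/b2w.png

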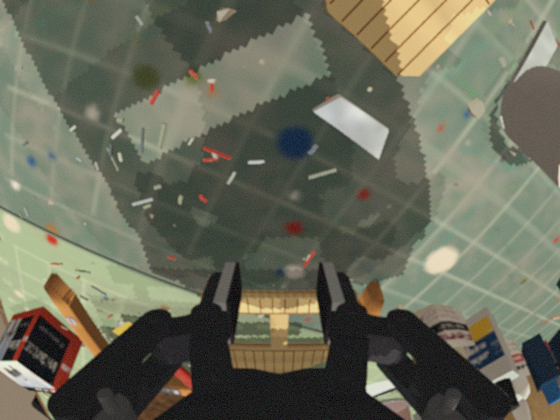

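View pics/b2s.png

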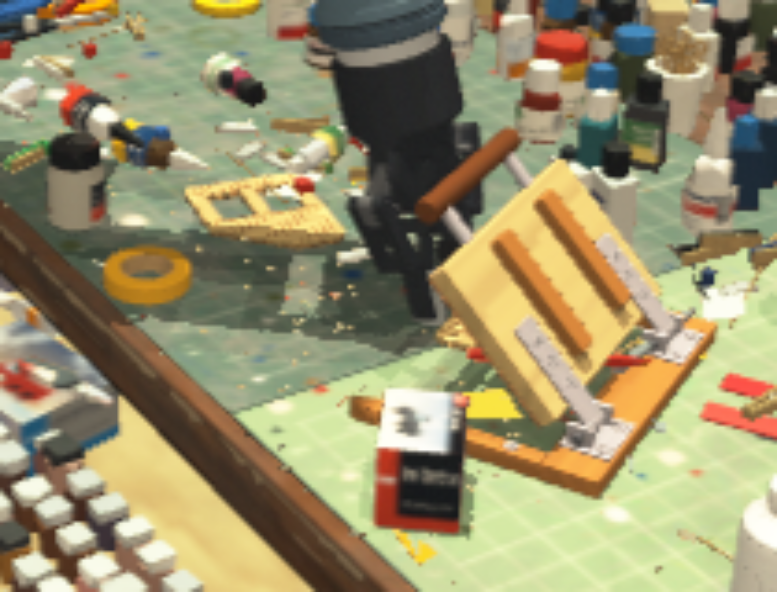

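```bash
python3 -m jog '[[[-4,0.1,1.1],[0,0,0],0.45],[[-8,0.1,2.3],[0,0,0],0.45],[[-11,0.1,3.1],[0,0,0],0.45],[[-11,0.1,3.1],[0,0,0],0.45]]'| grep -E "pos|force"; python3 -m jog '[[[-2,0,0.6],[0,0,0],0.45],[[-2,0,0.6],[0,0,0],0.45]]'| grep -E "pos|force";python3 -m jog '[[[-2,0,0.6],[0,0,0],0.45],[[-2,0,0.6],[0,0,0],0.45]]'| grep -E "pos|force"
python3 look.py b3
```

```text
eef_pos: [0.5148, -0.3776, 0.015]
wrist_force: [0.1, -0.4, 0.6]
eef_pos: [0.5157, -0.3795, 0.0148]
wrist_force: [0.3, 1.0, -0.1]
eef_pos: [0.516, -0.38, 0.0145]
wrist_force: [-5.0, 8.1, 8.8]
12.5167 [ 0.516  -0.38    0.0145] press xy -0.112 0.0434 toolx yaw 117.5 F [-5.   8.1  8.8] op 0.4497067488845029
```

View pics/b3w.png

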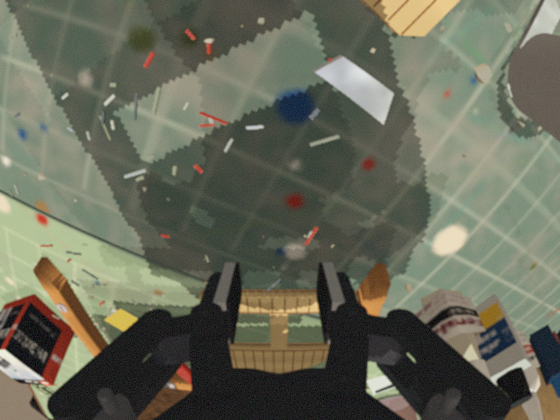

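View pics/b3s.png

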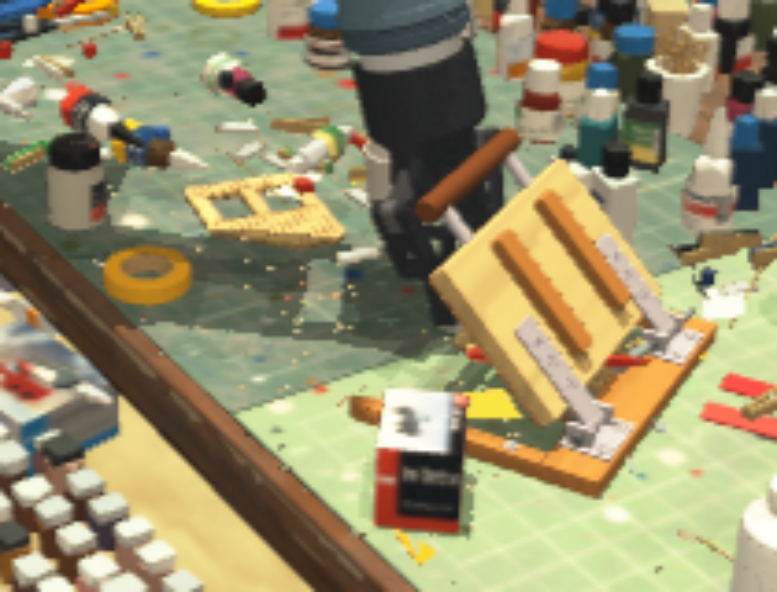

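```bash
python3 -m jog '[[[10,0,-3],[0,0,0],0.45],[[28,0,-10],[0,0,0],0.4],[[36,0,-25],[0,0,0],0.3],[[46,0,-50],[0,-0.05,0],0.28],[[52,0,-70],[0,-0.1,0],0.28],[[52,0,-70],[0,-0.1,0],0.28]]'
python3 look.py b4
```

```text
time_s: 13.17
eef_pos: [0.4836, -0.3163, 0.0688]
eef_rot: [0.166, 0.508, 0.839, -0.101]
wrist_force: [0.7, -0.8, 0.2]
opening: 0.28
13.1667 [ 0.4836 -0.3163  0.0688] press xy -0.1835 0.0442 toolx yaw 117.62 F [ 0.7 -0.8  0.2] op 0.28002694719036597
```

View pics/b4w.png

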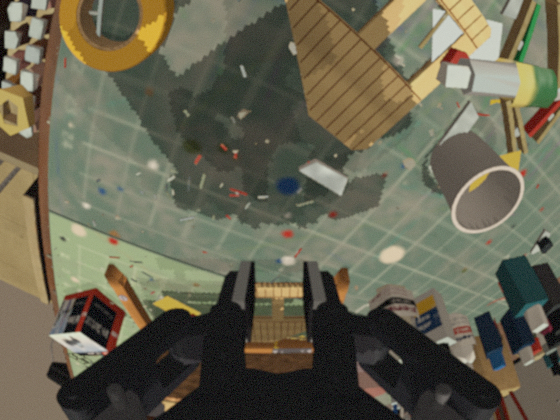

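```bash
python3 - <<'E'
from kin import *
import pickle
for n,cf in(("w1","w1.pkl"),("pics","x")):
    if n=="pics": break
    cal=pickle.load(open(cf,"rb"));d=np.load("pics/w1.npz")["d"]
    m=np.array([.4719,-.2065]);a=-1.7669;hx=np.array([np.cos(a),np.sin(a)]);hy=np.array([-hx[1],hx[0]])
    L=[]
    for v in range(20,90):
        for u in range(330,400):
            if d[v,u]>0:
                P=fpt(cal,u,v,d=d)
                if P[2]>.018: L.append([(P[:2]-m)@hx*1000,(P[:2]-m)@hy*1000,P[2]*1000])
    L=np.array(L);L=L[L[:,1]<60];print(len(L))
    for b in range(15,60,4):
        k=L[(L[:,1]>=b)&(L[:,1]<b+4)]
        if len(k):print(b,len(k),"x",k[:,0].min().round(),k[:,0].max().round(),"z",k[:,2].min().round(),k[:,2].max().round())
E
```

```text
714
19 5 x -15.0 -12.0 z 30.0 35.0
23 38 x -18.0 -7.0 z 30.0 37.0
27 63 x -25.0 -7.0 z 26.0 38.0
31 65 x -29.0 -11.0 z 31.0 40.0
35 75 x -33.0 -11.0 z 31.0 40.0
39 71 x -36.0 -13.0 z 30.0 39.0
43 96 x -44.0 -15.0 z 24.0 40.0
47 93 x -48.0 -19.0 z 28.0 44.0
51 95 x -51.0 -22.0 z 31.0 44.0
55 95 x -55.0 -24.0 z 24.0 42.0
59 18 x -55.0 -24.0 z 30.0 41.0
```

```bash
cat > tg2.py <<'E'
from kin import *
import sys
# world x y z, tool-x yaw deg, theta tilt toward -toolx
x,y,z,ps,th=map(float,sys.argv[1:6])
o=get_obs();r=rot(o);a=np.radians(ps+180)
Xh=np.array([np.cos(a),np.sin(a),0]);Yh=np.array([-Xh[1],Xh[0],0])
zz=np.sin(th)*Xh+np.array([0,0,-np.cos(th)]);Rt=R.from_matrix(np.c_[np.cross(Yh,zz),Yh,zz])
pos=np.array([x,y,z])
print("shift",(r.inv().apply(pos-o["eef_pos"])*1000).round(1),"turn",(r.inv()*Rt).as_rotvec().round(3))
q,e=ik(pos,Rt.as_matrix(),o["q"],np.load("prm.npy"));print(q.round(2),e<1e-3)
E
python3 tg2.py .461 -.2294 .06 78.6 0
```

```text
shift [ 86.   20.5 -27.3] turn [0.131 0.373 0.671]
[-0.69  0.3   1.88  0.    0.96 -0.49] True
```

```bash
python3 -m jog '[[[12,3,-12],[0.019,0.053,0.096],0.2],[[25,6,-18],[0.037,0.107,0.19],0.1],[[37,9,-22],[0.056,0.16,0.29],0],[[49,12,-25],[0.075,0.21,0.38],0],[[61,15,-27],[0.094,0.27,0.48],0],[[74,18,-27],[0.112,0.32,0.575],0],[[86,20.5,-27.3],[0.131,0.373,0.671],0],[[86,20.5,-27.3],[0.131,0.373,0.671],0],[[86,20.5,-27.3],[0.131,0.373,0.671],0]]'
python3 look.py c1;python3 tg2.py .461 -.2294 .024 78.6 0
```

```text
time_s: 14.07
eef_pos: [0.4611, -0.2305, 0.0591]
eef_rot: [-0.0, 0.773, 0.634, -0.0]
wrist_force: [0.3, 0.1, -0.5]
opening: -0.001
14.0667 [ 0.4611 -0.2305  0.0591] press xy -0.2699 0.0639 toolx yaw 78.68 F [ 0.3  0.1 -0.5] op -0.0009758221929899431
shift [ 0.6 -0.4 35.9] turn [0.001 0.001 0.002]
[-0.69  0.37  1.89  0.    0.88 -0.49] True
```

View pics/c1w.png

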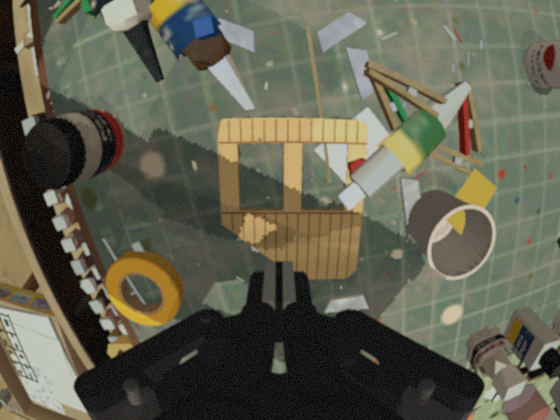

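View pics/c1t.png

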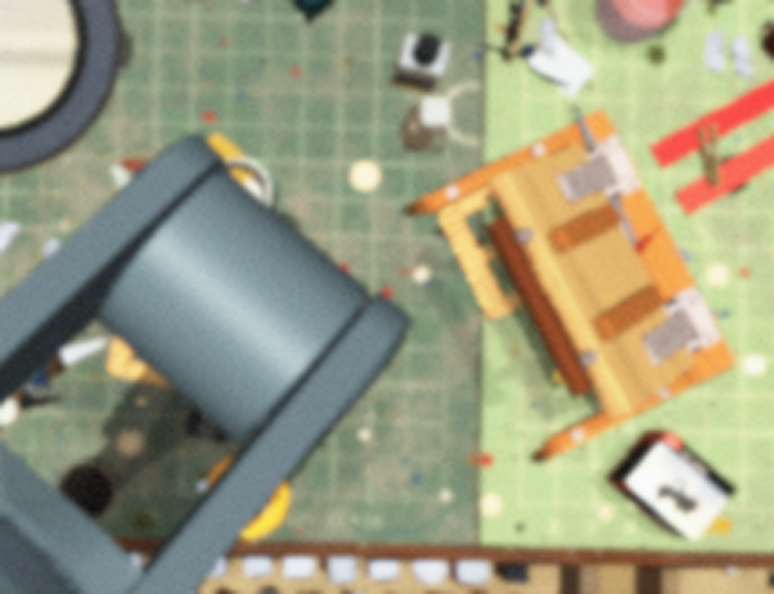

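```bash
python3 - <<'E'
from kin import *
import pickle
cal=pickle.load(open("cal.pkl","rb"))["top"];p=np.load("pics/c1t.npz")["p"]
save("c1c",cv2.resize(p[165:225,325:385],None,fx=10,fy=10,interpolation=cv2.INTER_CUBIC))
E
```

```text
(no output)
```

View pics/c1c.png

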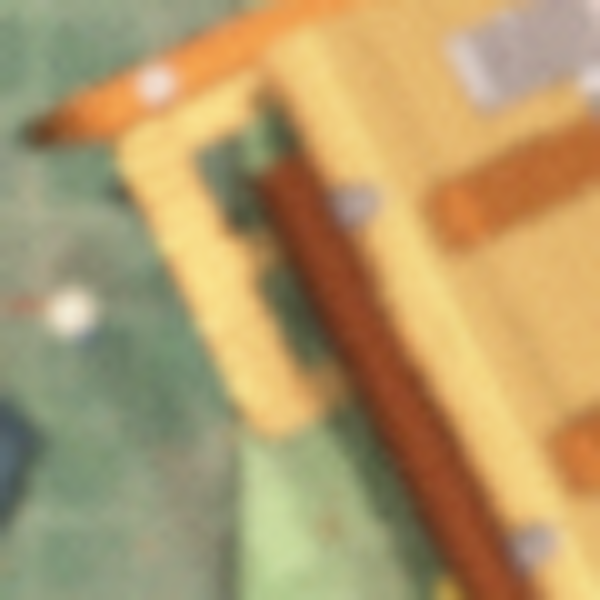

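```bash
python3 - <<'E'
from kin import *
import pickle
cal=pickle.load(open("cal.pkl","rb"))["top"]
for a,b,z in((125,185,.008),(180,292,.008),(235,405,.008),(290,428,.008),(190,105,.014),(33,130,.014),(157,83,.014)):
    e=pt(cal,None,325+(a+.5)/10-.5,165+(b+.5)/10-.5,z=z)[:2]-O;print(a,b,(e@X[:2]).round(4),(e@Y[:2]).round(4))
E
```

```text
125 185 -0.1018 0.0738
180 292 -0.1017 0.0441
235 405 -0.1022 0.0133
290 428 -0.0926 0.0023
190 105 -0.0798 0.0841
33 130 -0.1172 0.0956
157 83 -0.0846 0.0925
```

```bash
python3 -m jog '[[[0,0,20],[0,0,0],0],[[0,0,33],[0,0,0],0],[[0,0,38],[0,0,0],0],[[0,0,42],[0,0,0],0],[[0,0,42],[0,0,0],0]]'; python3 -m jog '[[[-3,0,2],[0,0,0],0],[[-7,0,2],[0,0,0],0],[[-12,0,2],[0,0,0],0],[[-12,0,2],[0,0,0],0]]'; python3 look.py c2
```

```text
time_s: 14.63
eef_pos: [0.4609, -0.2299, 0.0219]
eef_rot: [-0.001, 0.773, 0.635, -0.001]
wrist_force: [-18.2, 10.5, 47.0]
opening: 0.003
time_s: 14.97
eef_pos: [0.4603, -0.2423, 0.022]
eef_rot: [0.0, 0.772, 0.635, -0.0]
wrist_force: [-0.4, 4.4, 13.8]
opening: 0.001
14.9667 [ 0.4603 -0.2423  0.022 ] press xy -0.2598 0.0577 toolx yaw 78.89 F [-0.4  4.4 13.8] op 0.0014343266121829878
```

View pics/c2w.png

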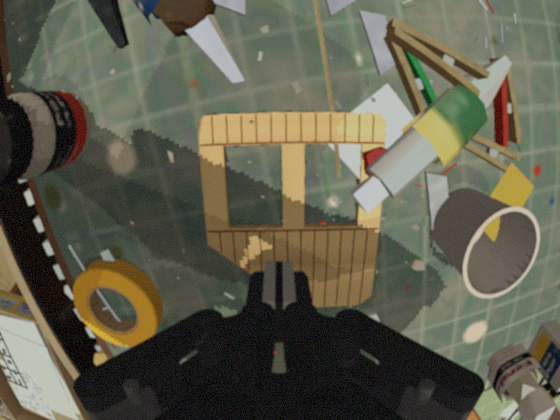

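```bash
python3 - <<'E'
from kin import *
import pickle
for n,x0 in(("c1",[.4725,-.2065,-1.77]),("c2",[.4725,-.2115,-1.77])):
    cal=pickle.load(open(f"pics/{n}w.pkl","rb"));p=np.load(f"pics/{n}w.npz")["p"]
    for u,v in ((285,118),(285,113)): print(n,fpt(cal,u,v,z=.008)[:2].round(4))
E
```

```text
c1 [ 0.4778 -0.1568]
c1 [ 0.4783 -0.1541]
c2 [ 0.4764 -0.1666]
c2 [ 0.4768 -0.1645]
```

```bash
python3 -m jog '[[[-3,0,1.5],[0,0,0],0],[[-8,0,1.5],[0,0,0],0],[[-13,0,1.5],[0,0,0],0],[[-18,0,1.5],[0,0,0],0],[[-23,0,1.5],[0,0,0],0],[[-28,0,1.5],[0,0,0],0],[[-33,0,1.5],[0,0,0],0],[[-38,0,1.5],[0,0,0],0],[[-43,0,1.5],[0,0,0],0],[[-43,0,1.5],[0,0,0],0]]'; python3 -m jog '[[[0,0,-8],[0,0,0],0],[[0,0,-40],[0,0,0],0.28],[[15,0,-60],[0,0,0],0.28],[[30,0,-60],[0,0,0],0.28],[[30,0,-60],[0,0,0],0.28]]';python3 look.py c3
```

```text
time_s: 15.95
eef_pos: [0.4531, -0.2856, 0.0221]
eef_rot: [0.002, 0.772, 0.636, -0.0]
wrist_force: [-0.0, 1.7, 7.1]
opening: 0.002
time_s: 16.37
eef_pos: [0.4598, -0.2546, 0.0836]
eef_rot: [0.003, 0.771, 0.637, 0.0]
wrist_force: [-0.4, 0.6, -0.8]
opening: 0.282
16.3667 [ 0.4598 -0.2546  0.0836] press xy -0.2492 0.0516 toolx yaw 79.08 F [-0.4  0.6 -0.8] op 0.28215589851485295
```

View pics/c3w.png

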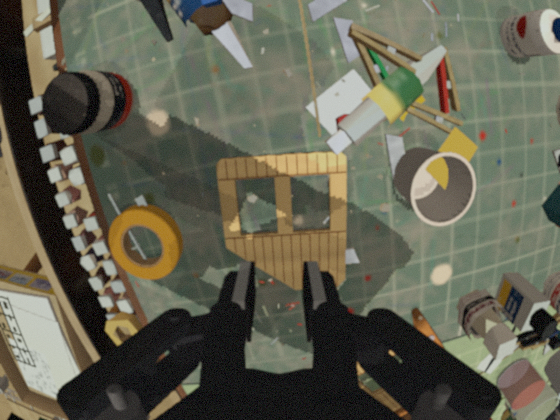

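```bash
sed -i 's/r=40/r=RAD/; s/^def fit_half/RAD=40\ndef fit_half/' h.py; python3 - <<'E'
import h
from kin import *
import pickle
h.RAD=78
cal=pickle.load(open("pics/c3w.pkl","rb"));p=np.load("pics/c3w.npz")["p"]
q,c,v,m=h.fit_half(cal,p,"R",[.462,-.258,-1.74],fac=3,projf=lambda P:fproj(cal,P));print(q,np.degrees(q[2]),c)
save("c3f",v);hx=np.array([np.cos(q[2]),np.sin(q[2])]);print("bar",q[:2]-.016*hx)
E
```

```text
[ 0.46308257 -0.25398863 -1.71239848] -98.1132054938532 0.5075291395187378
bar [ 0.46534064 -0.23814877]
```

View pics/c3f.png

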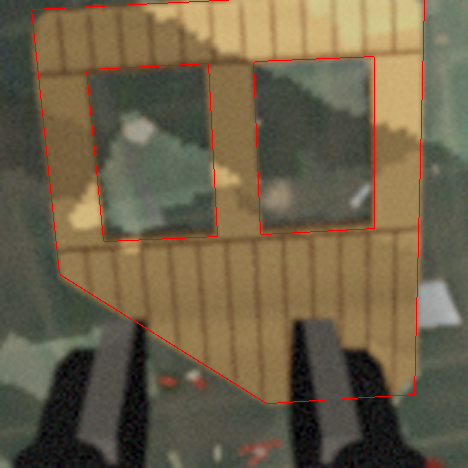

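```bash
python3 tg2.py .4707 -.2184 .051 81.9 .33; python3 tg2.py .4691 -.2296 .018 81.9 .33
```

```text
shift [39.   4.9 30.4] turn [-0.006 -0.327 -0.05 ]
[-0.48  0.32  1.93 -0.43  0.83 -0.06] True
shift [27.8  5.4 63.5] turn [-0.006 -0.327 -0.05 ]
[-0.5   0.39  1.93 -0.46  0.76 -0.04] True
```

```bash
python3 -m jog '[[[13,2,8],[-0.002,-0.11,-0.02],0.28],[[26,4,18],[-0.004,-0.22,-0.03],0.28],[[39,4.9,30],[-0.006,-0.327,-0.05],0.28],[[39,4.9,30],[-0.006,-0.327,-0.05],0.28],[[36,5,40],[-0.006,-0.327,-0.05],0.28],[[32,5.2,52],[-0.006,-0.327,-0.05],0.28],[[29,5.4,60],[-0.006,-0.327,-0.05],0.28],[[27.8,5.4,63.5],[-0.006,-0.327,-0.05],0.28],[[27.8,5.4,63.5],[-0.006,-0.327,-0.05],0.28]]';python3 look.py c4; python3 tg2.py .4691 -.2296 .018 81.9 .33
```

```text
time_s: 17.27
eef_pos: [0.468, -0.2308, 0.0168]
eef_rot: [0.106, 0.746, 0.646, -0.124]
wrist_force: [-0.3, 0.6, 0.7]
opening: 0.282
17.2667 [ 0.468  -0.2308  0.0168] press xy -0.2665 0.0699 toolx yaw 81.79 F [-0.3  0.6  0.7] op 0.28170715694478
shift [ 0.8 -0.2  0. ] turn [-0.    -0.    -0.001]
[-0.5   0.39  1.93 -0.46  0.76 -0.04] True
```

View pics/c4w.png

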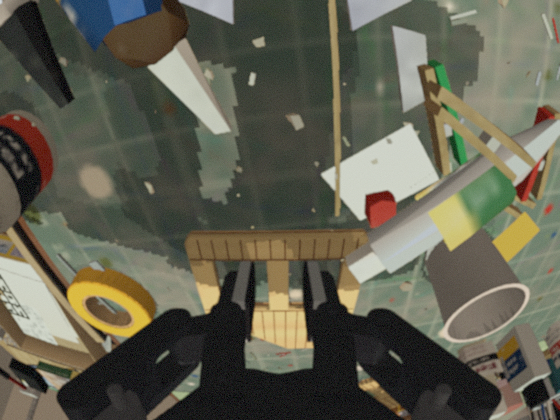

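View pics/c4s.png

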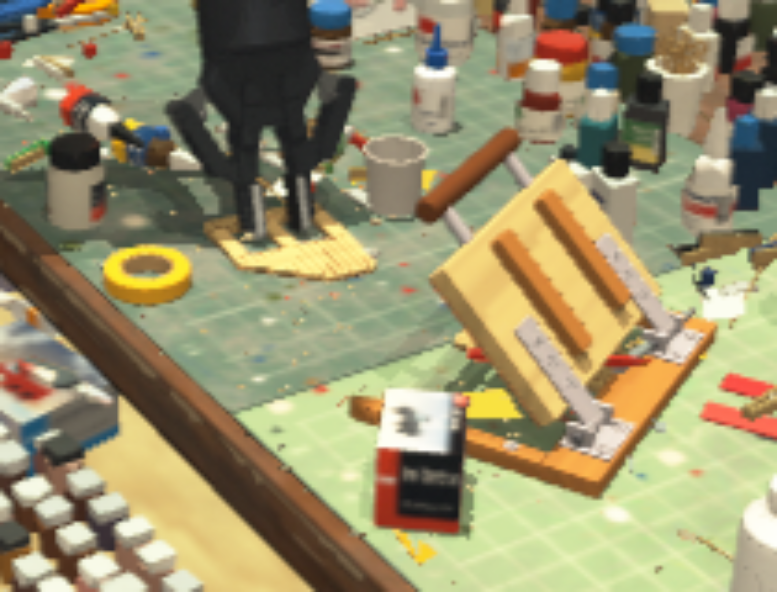

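```bash
python3 -m jog '[[[0,0,0],[0,0,0],0.1],[[0,0,0],[0,0,0],0],[[0,0,0],[0,0,0],0],[[0,0,0],[0,0,0],0]]'; python3 tgt.py -.2 -.0433 .0183 .33;python3 tgt.py -.1905 -.0433 .0183 .33
```

```text
time_s: 17.75
eef_pos: [0.4696, -0.2309, 0.019]
eef_rot: [0.108, 0.745, 0.646, -0.124]
wrist_force: [-1.4, -2.1, 4.1]
opening: 0.079
shift [-113.5  -54.7   39.7] turn [-0.201  0.001 -0.59 ]
[-0.9   0.28  2.09 -0.14  0.45 -1.26] True
shift [-120.8  -49.1   42.2] turn [-0.201  0.001 -0.59 ]
[-0.9   0.29  2.07 -0.14  0.46 -1.27] True
```

```bash
python3 -m jog '[[[-4,0,1.2],[0,0,0],0],[[-12,0,3.8],[0,0,0],0],[[-21,0,6.9],[0,0,0],0],[[-30,0,10],[0,0,0],0],[[-39,0,13],[0,0,0],0],[[-48,0,16],[-0.01,0,-0.03],0],[[-56,-3,18.8],[-0.03,0,-0.08],0],[[-63,-8,21.3],[-0.05,0,-0.15],0],[[-70,-14,24],[-0.075,0,-0.22],0],[[-77,-21,26.5],[-0.1,0,-0.3],0],[[-84,-28,28.9],[-0.125,0,-0.37],0],[[-92,-35,31.7],[-0.15,0,-0.44],0],[[-99,-42,34.2],[-0.17,0,-0.5],0],[[-106,-48,36.7],[-0.185,0,-0.55],0],[[-111,-53,38.5],[-0.197,0,-0.58],0],[[-113.5,-54.7,39.4],[-0.201,0.001,-0.59],0],[[-113.5,-54.7,39.4],[-0.201,0.001,-0.59],0],[[-113.5,-54.7,39.4],[-0.201,0.001,-0.59],0]]';python3 look.py c5; python3 tgt.py -.114 -.0433 .0185 .33
```

```text
time_s: 19.25
eef_pos: [0.3981, -0.3435, 0.0191]
eef_rot: [0.141, 0.512, 0.843, -0.086]
wrist_force: [-2.0, -1.5, 2.7]
opening: 0.08
19.25 [ 0.3981 -0.3435  0.0191] press xy -0.1989 -0.0442 toolx yaw 117.45 F [-2.  -1.5  2.7] op 0.0796350041461754
shift [-80.4   0.   28.2] turn [-0.     0.001 -0.   ]
[-0.93  0.41  1.89 -0.1   0.51 -1.33] True
```

View pics/c5w.png

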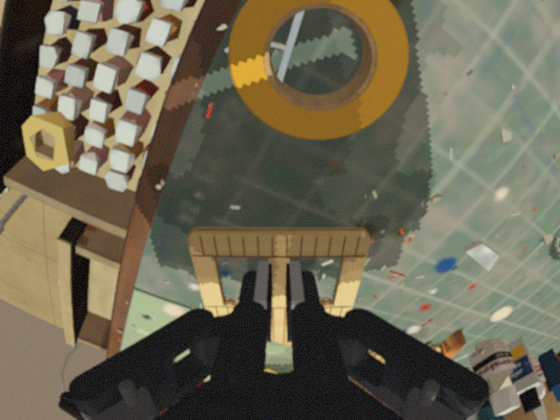

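View pics/c5s.png

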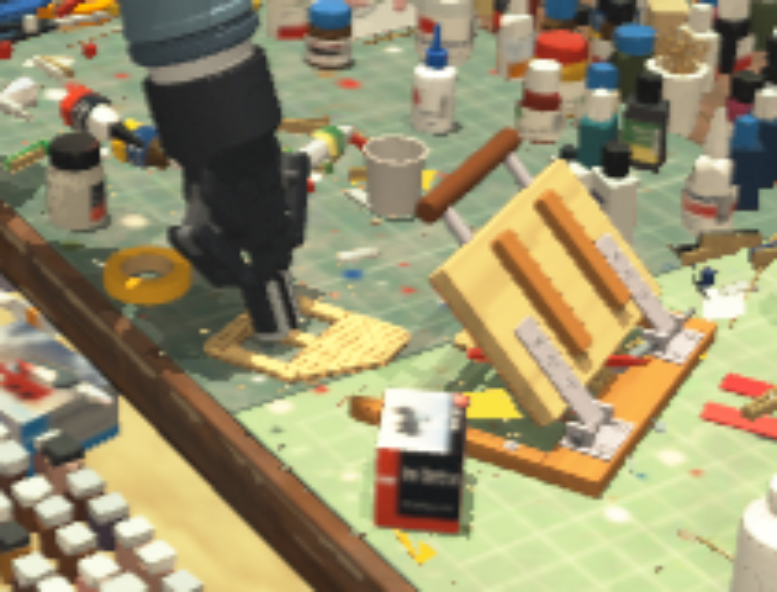

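```bash
python3 -m jog '[[[-4,0,1.4],[0,0,0],0],[[-11,0,3.9],[0,0,0],0],[[-19,0,6.7],[0,0,0],0],[[-27,0,9.5],[0,0,0],0],[[-34,0,12],[0,0,0],0],[[-40,0,14],[0,0,0],0],[[-40,0,14],[0,0,0],0]]';python3 look.py c6; python3 tgt.py -.114 -.0433 .0185 .33
```

```text
time_s: 19.98
eef_pos: [0.4193, -0.3808, 0.0191]
eef_rot: [0.141, 0.511, 0.843, -0.086]
wrist_force: [-0.0, 0.2, 3.7]
opening: 0.08
19.9833 [ 0.4193 -0.3808  0.0191] press xy -0.1561 -0.0427 toolx yaw 117.57 F [-0.   0.2  3.7] op 0.08040177368962258
shift [-39.9  -0.5  14.4] turn [0.    0.003 0.   ]
[-0.93  0.41  1.89 -0.1   0.51 -1.33] True
```

View pics/c6w.png

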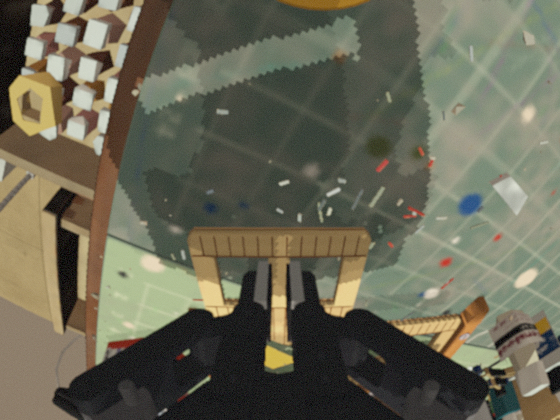

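View pics/c6t.png

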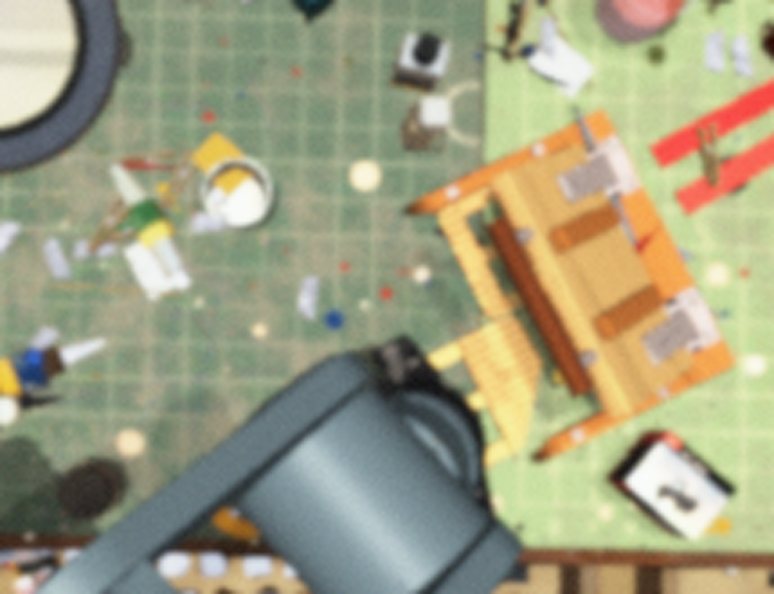

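```bash
python3 - <<'E'
from kin import *
p=np.load("pics/c6t.npz")["p"]
save("c6c",cv2.resize(p[170:250,325:385],None,fx=9,fy=7.4,interpolation=cv2.INTER_CUBIC))
E
```

```text
(no output)
```

View pics/c6c.png

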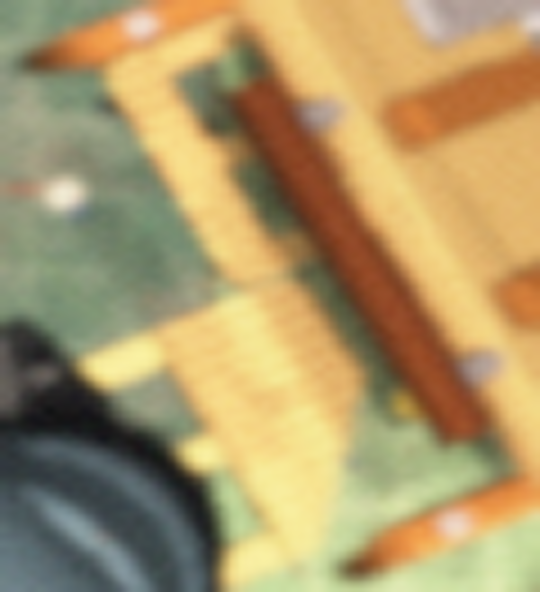

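```bash
python3 -m jog '[[[-4,-0.3,1.2],[0,0,0],0],[[-10,-0.4,3.3],[0,0,0],0],[[-17,-0.4,5.7],[0,0,0],0],[[-24,-0.4,8.2],[0,0,0],0],[[-31,-0.4,10.6],[0,0,0],0],[[-37,-0.4,12.7],[0,0,0],0],[[-40,-0.4,13.8],[0,0,0],0],[[-40,-0.4,13.8],[0,0,0],0]]';python3 look.py c7
```

```text
time_s: 20.8
eef_pos: [0.4383, -0.418, 0.019]
eef_rot: [0.141, 0.511, 0.844, -0.086]
wrist_force: [-0.4, -0.8, 3.9]
opening: 0.08
20.8 [ 0.4383 -0.418   0.019 ] press xy -0.1142 -0.043 toolx yaw 117.58 F [-0.4 -0.8  3.9] op 0.07979670946630889
```

View pics/c7w.png

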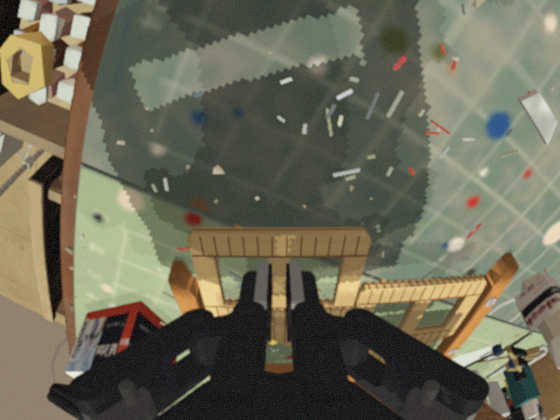

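View pics/c7t.png

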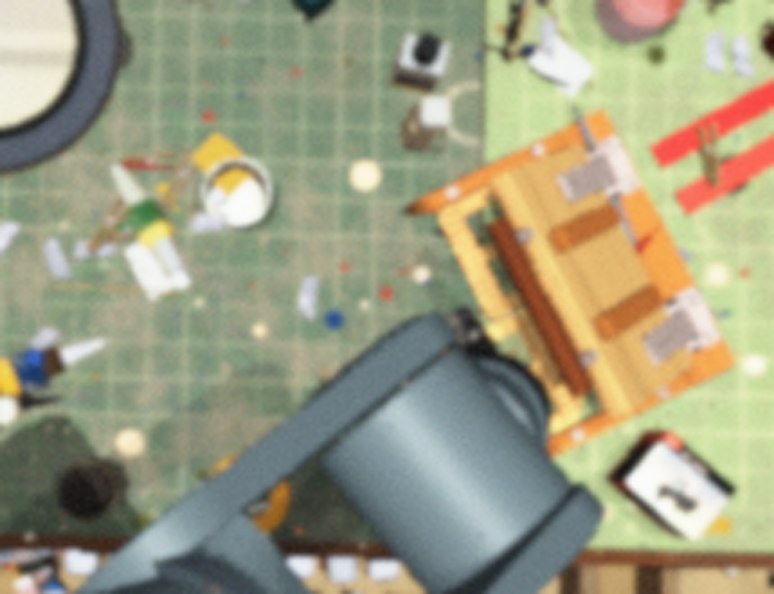

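```bash
python3 -m jog '[[[0,0,0],[0,0,0],0.28],[[0,0,0],[0,0,0],0.28],[[0,0,0],[0,0,0],0.28],[[0,0,-10],[0,0,0],0.28],[[5,0,-25],[0,0,0],0.35],[[20,0,-30],[0,0,0],0.45],[[35,0,-30],[0,0,0],0.45],[[44,0,-28],[0,0.02,0],0.45],[[46,0,-22],[0,0.04,0],0.45],[[47.5,0,-19],[0,0.04,0],0.45],[[47.5,0,-19],[0,0.04,0],0.45]]'
python3 look.py d1;python3 tgt.py -.164 -.0433 .0149 .29;python3 tgt.py -.124 -.0433 .0149 .29
```

```text
time_s: 21.87
eef_pos: [0.4149, -0.3735, 0.021]
eef_rot: [0.125, 0.513, 0.846, -0.075]
wrist_force: [-0.1, -0.2, 0.5]
opening: 0.454
21.8667 [ 0.4149 -0.3735  0.021 ] press xy -0.1646 -0.0432 toolx yaw 117.55 F [-0.1 -0.2  0.5] op 0.45405065280247714
shift [ 1.3 -0.1  6.5] turn [0.001 0.003 0.   ]
[-0.92  0.35  1.98 -0.1   0.52 -1.32] True
shift [-37.   -0.1  18. ] turn [0.001 0.003 0.   ]
[-0.93  0.41  1.89 -0.09  0.55 -1.35] True
```

View pics/d1w.png

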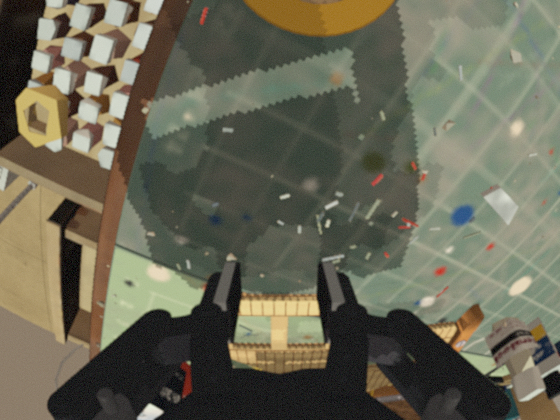

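```bash
python3 -m jog '[[[1.3,-0.1,4],[0,0,0],0.45],[[1.3,-0.1,6.2],[0,0,0],0.45],[[1.3,-0.1,6.2],[0,0,0],0.45]]' | grep -E "pos|force"
python3 -m jog '[[[-4,0,1.2],[0,0,0],0.45],[[-9,0,2.7],[0,0,0],0.45],[[-14,0,4.2],[0,0,0],0.45],[[-20,0,6],[0,0,0],0.45],[[-26,0,7.8],[0,0,0],0.45],[[-32,0,9.6],[0,0,0],0.45],[[-37,0,11.1],[0,0,0],0.45],[[-37,0,11.1],[0,0,0],0.45]]' | grep -E "pos|force"; python3 look.py d2;python3 tgt.py -.1138 -.0433 .0149 .29
```

```text
eef_pos: [0.4149, -0.3739, 0.0146]
wrist_force: [-0.1, -0.0, -0.7]
eef_pos: [0.4335, -0.4097, 0.015]
wrist_force: [-0.8, -0.4, 0.1]
22.9333 [ 0.4335 -0.4097  0.015 ] press xy -0.1239 -0.0435 toolx yaw 117.52 F [-0.8 -0.4  0.1] op 0.4484914822231173
shift [-11.4   0.1   3. ] turn [ 0.     0.002 -0.   ]
[-0.94  0.43  1.87 -0.08  0.56 -1.35] True
```

View pics/d2w.png

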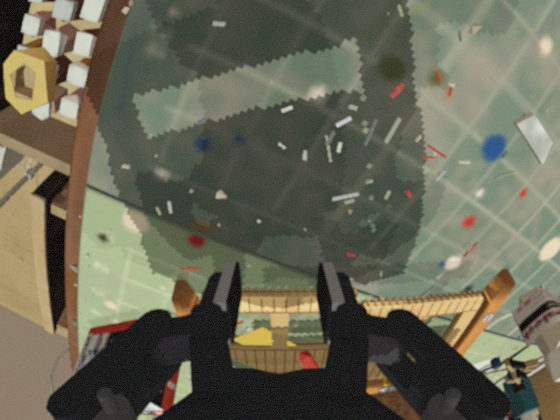

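```bash
python3 -m jog '[[[-4,0,1.1],[0,0,0],0.45],[[-8,0,2.3],[0,0,0],0.45],[[-11,0,3.1],[0,0,0],0.45],[[-11,0,3.1],[0,0,0],0.45]]'| grep -E "pos|force"; python3 -m jog '[[[-1.5,0,0.4],[0,0,0],0.45],[[-1.5,0,0.4],[0,0,0],0.45]]'| grep -E "pos|force";python3 -m jog '[[[-1.5,0,0.4],[0,0,0],0.45],[[-1.5,0,0.4],[0,0,0],0.45]]'| grep -E "pos|force"
python3 look.py d3
```

```text
eef_pos: [0.4384, -0.4191, 0.015]
wrist_force: [0.2, -0.7, 0.8]
eef_pos: [0.4389, -0.4202, 0.0147]
wrist_force: [-1.5, 1.4, 1.9]
eef_pos: [0.439, -0.4204, 0.0145]
wrist_force: [-4.5, 6.5, 7.6]
23.75 [ 0.439  -0.4204  0.0145] press xy -0.1118 -0.0435 toolx yaw 117.55 F [-4.5  6.5  7.6] op 0.44854663373937914
```

View pics/d3w.png

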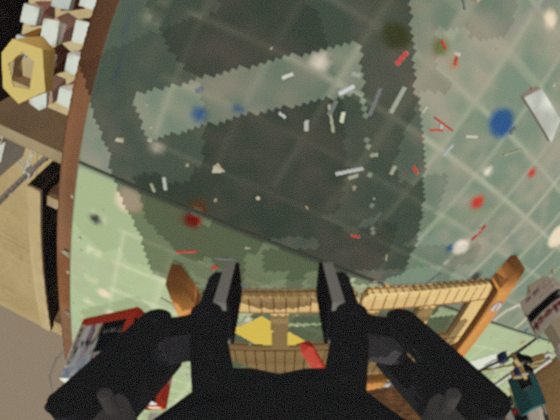

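```bash
python3 -m jog '[[[10,0,-3],[0,0,0],0.45],[[30,0,-10],[0,0,0],0.6],[[55,10,-20],[0,-0.06,0],0.8],[[75,25,-35],[0,-0.12,0],1],[[85,40,-45],[0,-0.18,0],1],[[90,43,-50],[0,-0.2,0],1],[[90,43,-50],[0,-0.2,0],1]]'
python3 look.py d4
```

```text
time_s: 24.48
eef_pos: [0.4304, -0.3085, 0.0365]
eef_rot: [0.207, 0.501, 0.831, -0.126]
wrist_force: [-0.3, -0.6, -0.6]
opening: 0.999
24.4833 [ 0.4304 -0.3085  0.0365] press xy -0.215 0.0006 toolx yaw 117.76 F [-0.3 -0.6 -0.6] op 0.9994867826394549
```

View pics/d4w.png

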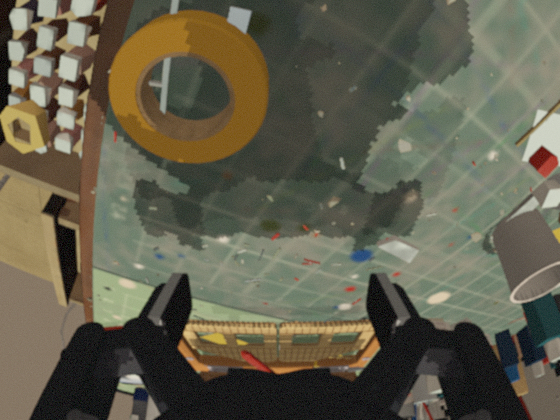

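View pics/d4t.png

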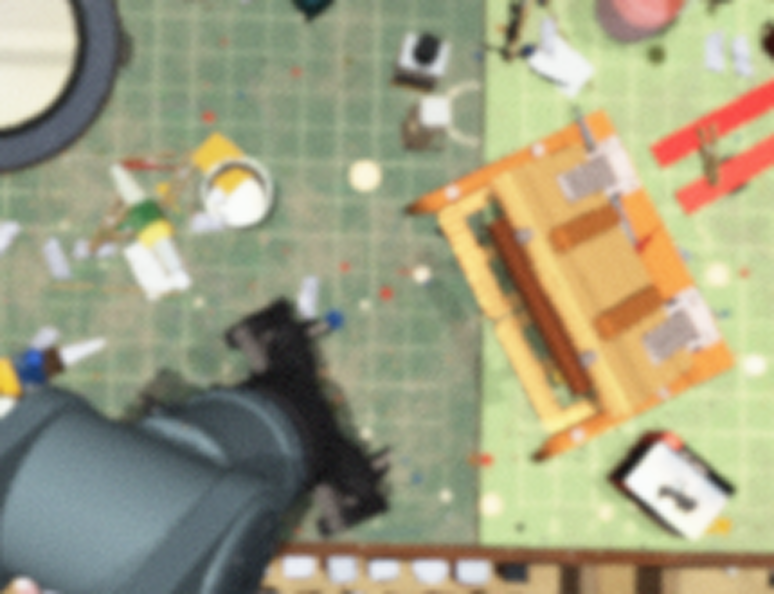

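```bash
python3 - <<'E'
from kin import *
p=np.load("pics/d4t.npz")["p"]
save("d4c",cv2.resize(p[165:250,325:390],None,fx=7,fy=7,interpolation=cv2.INTER_CUBIC))
p=np.load("pics/d4w.npz")["p"]
save("d4cw",cv2.resize(p[310:380,170:390],None,fx=3.6,fy=3.6,interpolation=cv2.INTER_CUBIC))
E
```

```text
(no output)
```

View pics/d4c.png

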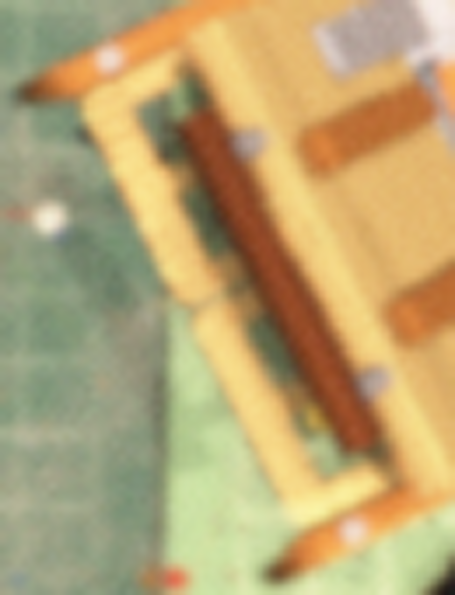

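View pics/d4cw.png

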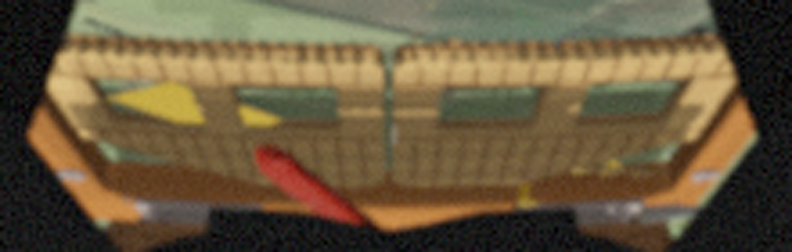

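```bash
python3 tgt.py -.20 0 .17 0;python3 tgt.py -.095 0 .17 0; python3 - <<'E'
import numpy as np
for ph in(.79,.7,.6,.5,.4,.3,.2,.1,0): print(ph,(12-148*np.cos(ph)-3.4*np.sin(ph)).round(1),(20.5+148*np.sin(ph)-3.4*np.cos(ph)+21.5).round(1))
E
```

```text
shift [ -72.4    0.3 -111.7] turn [0.    0.491 0.   ]
[-0.85  0.19  1.76 -0.    1.19 -1.34] True
shift [-165.     0.3  -62.3] turn [0.    0.491 0.   ]
[-0.89  0.39  1.5   0.    1.25 -1.37] True
0.79 -94.6 144.7
0.7 -103.4 134.7
0.6 -112.1 122.8
0.5 -119.5 110.0
0.4 -125.6 96.5
0.3 -130.4 82.5
0.2 -133.7 68.1
0.1 -135.6 53.4
0 -136.0 38.6
```

```bash
python3 -m jog '[[[-15,0,-25],[0,0.08,0],0.7],[[-30,0,-55],[0,0.19,0],0.4],[[-50,0,-85],[0,0.3,0],0.1],[[-72,0.3,-112],[0,0.41,0],0],[[-72,0.3,-112],[0,0.491,0],0],[[-100,0.3,-98],[0,0.491,0],0],[[-130,0.3,-81],[0,0.491,0],0],[[-155,0.3,-67],[0,0.491,0],0],[[-163,0.3,-63],[0,0.491,0],0],[[-163,0.3,-63],[0,0.491,0],0]]';python3 look.py e1;python3 tgt.py -.098 0 .145 0
```

```text
time_s: 25.47
eef_pos: [0.4846, -0.4164, 0.1693]
eef_rot: [0.001, 0.519, 0.855, 0.001]
wrist_force: [-0.2, 0.3, 0.2]
opening: 0.0
25.4667 [ 0.4846 -0.4164  0.1693] press xy -0.0943 -0.0012 toolx yaw 117.45 F [-0.2  0.3  0.2] op 0.00019051282138435506
shift [-0.2  0.2 24.1] turn [ 0.001 -0.002  0.   ]
[-0.89  0.41  1.53 -0.    1.2  -1.37] True
```

View pics/e1s.png

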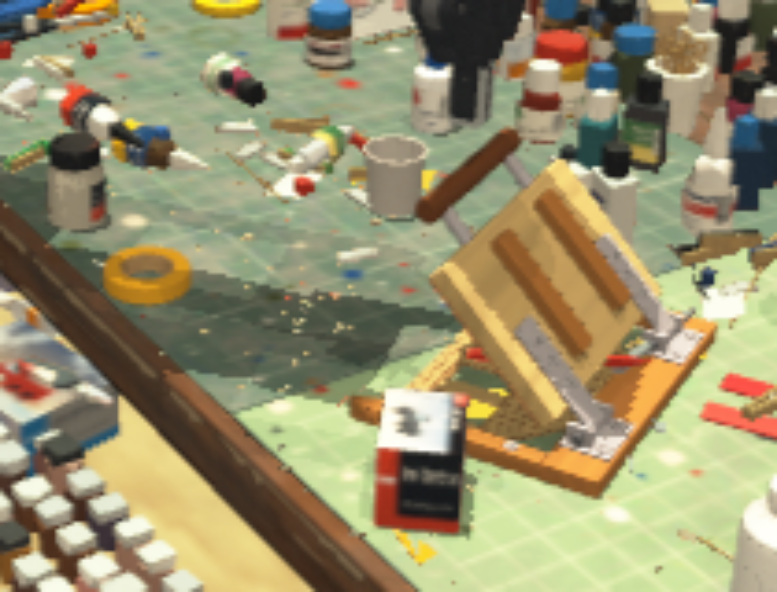

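View pics/e1w.png

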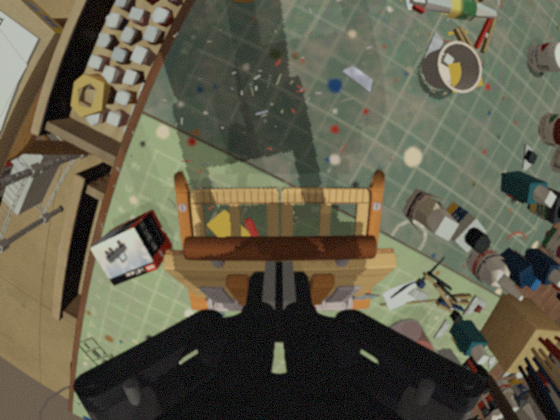

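```bash
python3 -m jog '[[[0,0,14],[0,0,0],0],[[0,0,22],[0,0,0],0],[[1,0,26],[0,0,0],0],[[4,0,32],[0,0,0],0],[[8,0,38],[0,0,0],0],[[12,0,44],[0,0,0],0],[[16,0,50],[0,0,0],0],[[20,0,56],[0,0,0],0],[[20,0,56],[0,0,0],0]]';python3 look.py e2
```

```text
time_s: 26.37
eef_pos: [0.4736, -0.3927, 0.1112]
eef_rot: [-0.002, 0.518, 0.855, 0.002]
wrist_force: [-0.6, -0.5, 0.2]
opening: 0.0
26.3667 [ 0.4736 -0.3927  0.1112] press xy -0.1203 -0.0001 toolx yaw 117.6 F [-0.6 -0.5  0.2] op 0.0002550303963295279
```

View pics/e2s.png

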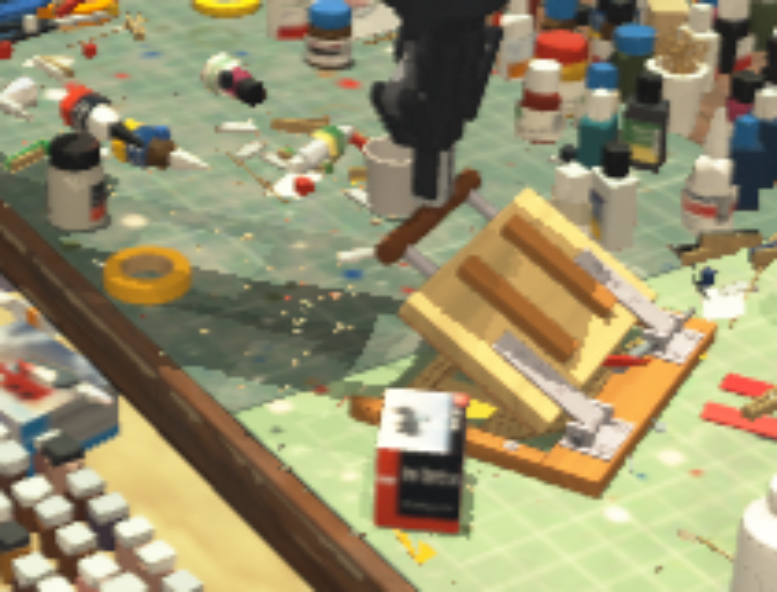

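View pics/e2w.png

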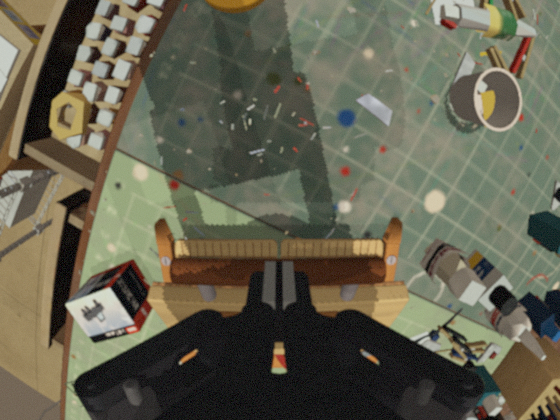

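```bash
python3 -m jog '[[[3,0,7],[0,0,0],0],[[5.3,0,14.5],[0,0,0],0],[[8,0,22],[0,0,0],0],[[10.3,0,29],[0,0,0],0],[[12,0,36],[0,0,0],0],[[13.5,0,43],[0,0,0],0],[[14.7,0,50],[0,0,0],0],[[15.4,0,57],[0,0,0],0],[[15.7,0,63],[0,0,0],0],[[15.7,0,67],[0,0,0],0],[[15.7,0,67],[0,0,0],0]]';python3 -m jog '[[[0,0,2],[0,0,0],0],[[0,0,2],[0,0,0],0]]'|grep -E "pos|force"; python3 -m jog '[[[0,0,2],[0,0,0],0],[[0,0,2],[0,0,0],0]]'|grep -E "pos|force";python3 look.py e3
```

```text
time_s: 27.43
eef_pos: [0.4669, -0.3805, 0.0448]
eef_rot: [-0.001, 0.518, 0.855, 0.001]
wrist_force: [-0.2, -0.4, -0.1]
opening: -0.001
eef_pos: [0.467, -0.3808, 0.0426]
wrist_force: [0.4, 0.4, -0.2]
eef_pos: [0.4672, -0.3811, 0.0407]
wrist_force: [-0.1, 0.0, 0.2]
27.7667 [ 0.4672 -0.3811  0.0407] press xy -0.1337 -0.0004 toolx yaw 117.56 F [-0.1  0.   0.2] op 0.0011257304934815353
```

View pics/e3s.png

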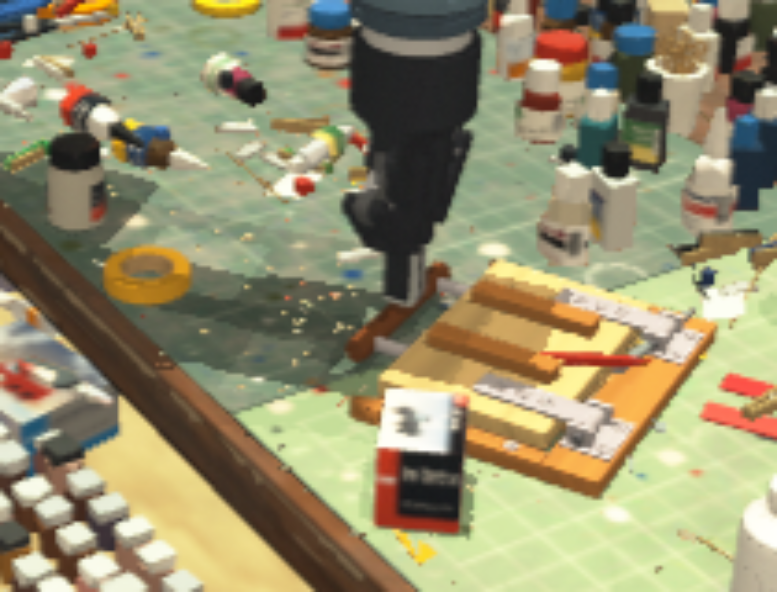

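```bash
for i in 1 2 3; do python3 -m jog '[[[0,0,1.5],[0,0,0],0],[[0,0,1.5],[0,0,0],0]]'|grep -E "pos|force"; done
```

```text
eef_pos: [0.4671, -0.3809, 0.0392]
wrist_force: [-0.0, 0.2, 0.7]
eef_pos: [0.4672, -0.381, 0.0384]
wrist_force: [-0.6, 1.9, 6.2]
eef_pos: [0.4672, -0.3811, 0.0383]
wrist_force: [-3.8, 3.9, 11.8]
```

```bash
python3 -m jog '[[[0,0,-5],[0,0,0],0],[[0,0,-25],[0,0,0],0],[[20,0,-60],[0,0,0],0],[[50,0,-95],[0,0,0],0],[[80,0,-120],[0,0,0],0],[[110,0,-130],[0,0,0],0],[[110,0,-130],[0,0,0],0]]';python3 look.py f1
```

```text
time_s: 29.0
eef_pos: [0.4156, -0.2806, 0.1711]
eef_rot: [0.0, 0.517, 0.856, 0.001]
wrist_force: [0.1, 0.2, -0.3]
opening: 0.001
29.0 [ 0.4156 -0.2806  0.1711] press xy -0.2466 0.0004 toolx yaw 117.69 F [ 0.1  0.2 -0.3] op 0.0012300552325094066
```

View pics/f1w.png

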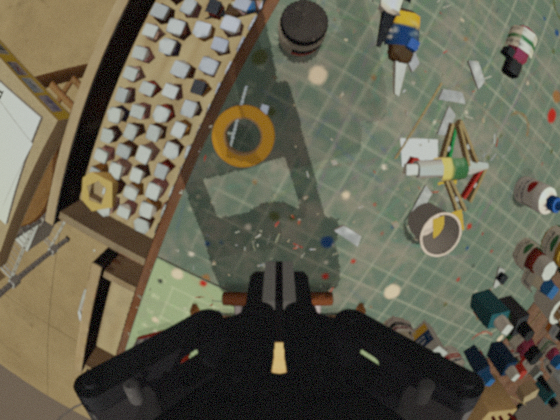

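View pics/f1t.png

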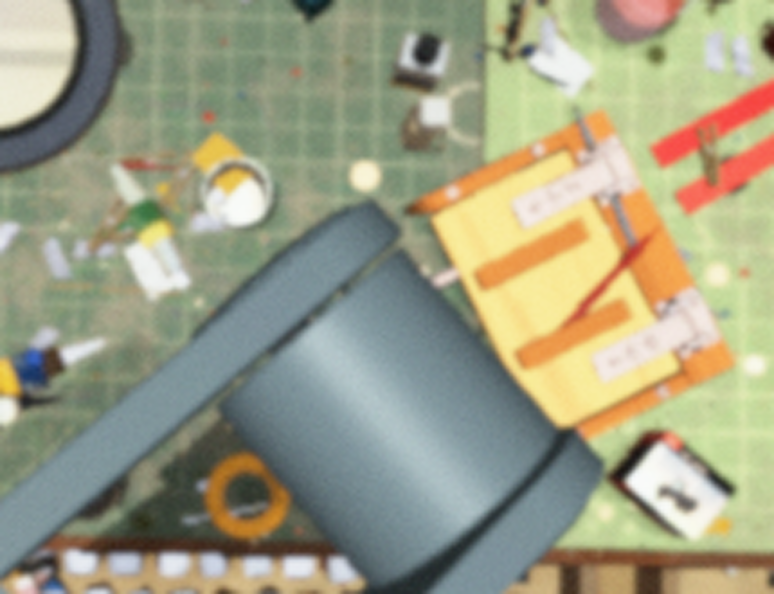

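View pics/f1s.png

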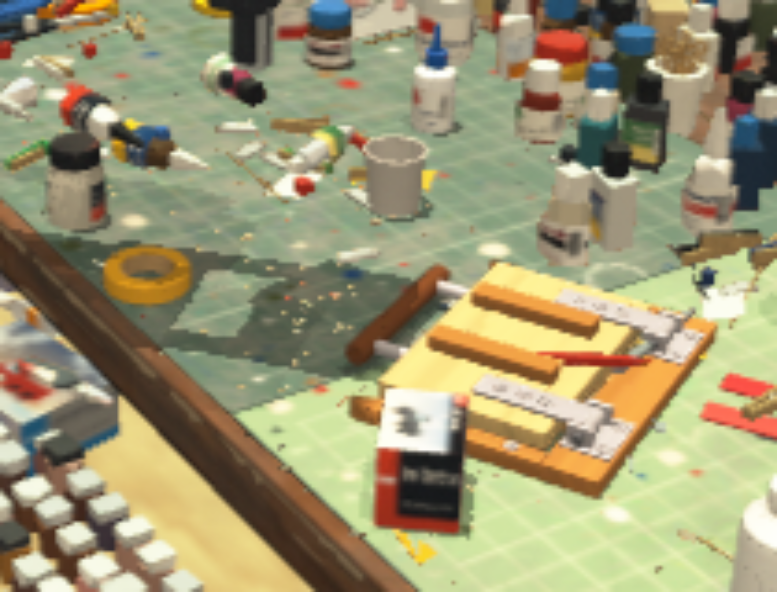

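```bash
python3 -c "
from bench import *
print(hand_in())"
```

```text
the job is handed in; nothing more can be done
None
```

I slid both halves home against the back rail, lowered the pressing board flat onto them, and handed the job in at about 29 s. It gave no verdict.

**Method**
- I pulled each half by its window bar until it was between the side rails. I then pushed its bottom edge with the fingertips until it met the back rail.
- A paint tube overhung the right half where it lay. I first drew that half clear of it with the fingertips pressed on its face, where the force briefly reached about 51 N.

**Last checks**
- **Seating:** both halves stopped at the same depth (tool at −112.0 mm and −111.8 mm in the press) at about 8–10 N. The camera showed both ridges at the back rail, the bottom edges in line, and a seam gap of about 2 mm.
- **Disagreement:** the overhead view put the left half's bottom edge at −102 mm, where home is −100 mm. I put this down to the 2 mm camera calibration and did not push again.
- **Board:** pushing stopped with the tool 38.3 mm up, against 38.6 mm calculated for fully shut, at about 12 N. The final pictures show it lying flat.
- **Bystanders:** the tape, jar, cup and carton appear in the same places as at the start.
- **Robot:** it was clear of everything when I handed in.

With the board down I could not see the halves, so their final position relies on the checks made just before lowering it. A red stick and a yellow scrap showed inside the press in the pictures. They did not obstruct the halves or the board, so I took them to be background clutter with no solid shape.

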